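# Test the rubber of a drive roller in the hardness tester and sort it

## Robot

A 7-joint arm with a two-finger parallel gripper is mounted at the origin on the work surface; the furniture and walls round the work are solid. World frame = base frame: x ahead of the robot, y to its left, z up, the work surface at z = 0. Lengths are in mm, angles in rad, forces in N, time in s.
With the tool pointing down it reaches from about 400 to 925 mm from the base axis. Payload 4.1 kg.
Tool frame: the origin (TCP) lies midway between the tips of the shut fingers; the grasp point (between the pads) lies 19 mm behind it (hold_point_z is the distance from the TCP to the grasp point, in mm); z points along the fingers, y is the direction in which the jaws open and shut (so a half turn about z gives the same grasp; the last joint's range is limited). The gripper opens to 85 mm and grips with 20 to 120 N. Pads are 22 mm wide; open, the fingers measure 114 mm over their backs; the gripper's body (76 mm by 85 mm) begins 54 mm behind the grasp point. The pads swing forward as they close: fully open they stand 13 mm farther back than shut.
Start: joints at [-1.392, 0.398, 0.045, 1.537, -0.019, 1.207, -0.051], TCP at [178.235, 625.123, 209.347] pointing down, gripper open.
Joint ranges: [-2.82, 2.82], [-0.49, 2.23], [-1.37, 1.46], [0, 2.46], [-1.36, 4.5], [0.23, 2], [-2.94, 2.94]. Speed limits (rad/s): [2.57, 2.57, 3.14, 3.14, 3.14, 3.14, 3.14].

## Interface

Orientations are given as a rotation vector (axis times angle).
In Python, from rig import * gives the robot as it stands.
- The arm moves only by the tool jog_arm, never from a script. Its argument "deltas" is text: rows parted by semicolons, each of 6 numbers parted by spaces: the shift along the tool's x, y, z in m, then the turn, a rotation vector about the tool's x, y, z in degrees. A call has 1 to 10 rows; each row shifts and turns the commanded pose from where the row before left it, along the tool's axes as they then stand; what a row does not reach is not made up. A row lasts 1/10 s, in which the tool goes at most 50 mm and 8.59 degrees, less where a joint would pass 70% of its speed; a pose out of reach is approached as far as the arm can. A call with a gripper value outside its range is refused whole. "claw" is the gripper command: -1 is shut, 1 is fully open, values between are in proportion, set as the call begins (left out, the last holds). The fingers move at their own pace and stop on an object; the grip force is fixed at half the most. Time passes only in rows, so rows that do not move let the fingers close. It gives the time, the measured TCP pose, the force and the opening at its end, in the units of the state.
- get_obs(): the state, without advancing time (a new reading comes with each control period).
- snapshot(name): name is "scene" or "top" or "wrist"; returns the picture (400x640x3 uint8, red, green, blue); there is no depth.
- camera_params(name): a dict with "fx", "fy", "cx", "cy" (pixels), "world_to_cam" (4x4, takes a point from world to camera coordinates); the wrist camera has in their place "hand_eye" (4x4, takes a point from camera to tool coordinates, whose origin is the TCP and whose axes are the flange's). Camera axes: x right, y up, looking along -z (the intrinsics and any distortion apply to the point x, -y, -z); pixel columns grow to the right and rows downward; lengths in mm; the calibration is good to about 2 mm. A picture is of the moment at which its call begins: read the wrist's pose just before it. camera_params takes no time and is no camera call.
- close_job(): hands the job in, once; it reports no verdict.
Trained networks look in the newest picture that a camera, given by its name, has taken for a name from the list of things; names that differ only in an ending like _2 or _b are one class to them, and where a whole thing is asked for, a point or a joint stands for the part that bears it (a point fixed in the world has none). Each returns a list of dicts, best first, with "p" (0 to 1); they miss things now and then, are a little off and sometimes report something else, mostly with a low value. They report only what shows in the picture. A call takes as long as a camera call.
- outline_of(camera, thing): "mask" (400x640 bool, what is visible of it) and "bbox" ([left, top, right, bottom] in pixels, round what is visible of it).
- tip_of(camera, thing): "at" ([column, row] in pixels: a listed point, or the origin of a listed thing).
The state is a dict: "time": time; "joint_pos": joint angles; "dq": joint speeds; "effort": joint torques, N m; "tool_pos": TCP position; "tcp_rot": TCP orientation; "wrist_force": force on the tool from outside, world axes, zero at the start; "torque": the same for the moment, N m; "width": opening from 0.0 (shut) to 1.0 (fully open).
Only numpy, scipy, OpenCV 4.12 (cv2) and the standard library are available. Lean on these libraries where they do the work, as an engineer would, in place of code of your own. Each camera call takes 0.05 s, during which the arm holds its last target.

## Task

Take the black rubber roller from the grey rest, let go of it on the tester's sloping rails so that it rolls by itself down into the vee under the pin, then press the tester's black knob down until it comes up firm against the rubber and let it spring back. Read the dial: if the needle stopped in the green the roller goes onto the green rest, if it went into the red, onto the red rest, laid gently and evenly in the rest's vee. Do not drop the roller and leave the other things on the table where they stand.

Things in the scene. Friction and masses are not known exactly. Their poses are not given: they have to be found in the camera images.
- roller: Rubber-covered roller: black cylinder 44 mm in diameter, 144 mm long, with 12 mm steel stub shafts at both ends (168 mm over all), about 0.45 kg. Origin: its middle, on its axis; x runs along the roller (y and z turn as it rolls). It starts in the vee of the grey rest. Its ends are alike. Its rubber is firm or soft, differently from run to run; this cannot be seen.
- rest_in: Grey raised V-rest, fixed, where the roller lies at first: 140 x 72 mm foot and top plate (z 50 to 58 mm), with two vee saddles (35 degree walls), 20 mm wide, up to z = 85 mm, at x = -56 and +56 mm; room for fingers between x = -46 and +46 mm. Origin: centre of its underside on the table; x along the vee, z up. A roller in it has its axis along x, 90.9 mm above the origin.
- rest_green: Green V-rest for firm rollers, fixed, low: base plate 140 x 72 x 8 mm on the table, two vee saddles (35 degree walls) 20 mm wide, up to z = 35 mm, at x = -56 and +56 mm, room for fingers between. Origin: centre of its underside; x along the vee, z up. A roller laid in it has its axis along x, 40.9 mm above the origin; it may lie either way round.
- rest_red: Red V-rest for soft rollers, fixed, low: base plate 140 x 72 x 8 mm on the table, two vee saddles (35 degree walls) 20 mm wide, up to z = 35 mm, at x = -56 and +56 mm, room for fingers between. Origin: centre of its underside; x along the vee, z up. A roller laid in it has its axis along x, 40.9 mm above the origin; it may lie either way round.
- tester: Bench hardness tester, fixed: grey base plate (x -72 to +134, y -46 to +96 mm, 10 mm thick), a white column (x 91 to 117 mm, up to z = 137 mm), two aluminium vee plates with sloping rails, 20 mm wide, at x = -56 and +56 mm; room for fingers between them, x = -46 to +46 mm. Origin: on the table under the middle of its vee; x along the vee towards the column, y towards the sloping rails, z up.
- vee (a point): Where the middle of a seated roller lies, 52.9 mm above the table at the tester's x = y = 0; axes as the tester's. The vee's walls slope 35 degrees from its bottom (y = 0, z = 26 mm) up to y = -36, z = 51 mm on one side and to the lip of the rails (y = 18, z = 39 mm) on the other.
- apron (a point): Good place to let go: middle of a roller that lies on the rails, axis along the tester's x, 68 mm from the vee, 67 mm above the table. The rails fall 8 degrees from y = 95, z = 49 mm to the lip; let go, the roller rolls to -y into the vee. Fingers opened beside it hold it back until they are raised. From here the way straight up is free.
- guide (a point): Centre of the underside of the pin's steel guide (22 mm diameter, z 103 to 133 mm) at the tester's x = 46, y = 0, held by an arm (y -9 to +9, z 107 to 129 mm) from the column. It overhangs the vee, so a roller comes out sideways only: grip it on its -x half (about x = -24 mm), raise it 7 mm, move to +y along the rails, rising 1 in 7, to the letting-go place, then up.
- plunger: The sprung pin with its knob: black knob 22 mm in diameter, 12 mm high, on an 8 mm steel pin that slides vertically in the guide at x = 46, y = 0 of the tester. Origin: the pin's tip, 12 mm above the top of a seated roller while nobody presses.
- knob_top (a point): Centre of the upper face of the black knob, 167 mm above the table while nobody presses; press it straight down with shut fingers.
- plunger_travel (a joint): How far the plunger is pressed down, in m: 0 up, at most 0.023. A spring lifts it (2 N at the top, 0.22 N more for each mm). It meets the rubber at 0.012, sinks in and comes up firm at about 0.014 in firm and 0.021 in soft rubber (1 or 2 mm deeper if pressed hard); there press on, about 10 N in all, for half a second.
- needle (a joint): Angle of the black needle on the dial (72 mm, facing up, on top of the column), in rad: 0 points to the tester's -x, growing clockwise from above. A drag needle: follows the pin's sink into the rubber, 0.25 rad for each mm, and stays at the deepest reading when the pin springs back. The arc is green to 1.65 (firm), red beyond (soft); firm rubber reads about 0.9 (0.4 to 1.4), soft about 2.4 (2.1 to 2.8).
- bottle_by: Bystander: gold oval bottle with white top, 26 x 52 x 97 mm, upright. Origin: centre of its underside.
- beaker_by: Bystander: small white cup, 58 mm in diameter, 61 mm high. Origin: centre of its underside.
- nozzle_by: Bystander: grey filling nozzle standing on its 32 mm flange, 67 mm high. Origin: centre of its underside.

How it is judged (in metres and radians):
On the way, in this order (a step that is already met when the one before it is completed fails the run):
1. the roller has been let go on the tester's sloping rails, out of the vee (contact force between the fingers and roller below 0.1 N and x of roller in the frame of tester between -0.03 and 0.03 m and y of roller in the frame of tester between 0.028 and 0.1 m and z of roller in the frame of tester between 0.05 and 0.08 m), for 0.04 s.
2. the roller lies centred in the tester's vee, untouched (contact force between the fingers and roller below 0.1 N and x of roller in the frame of tester between -0.02 and 0.02 m and y of roller in the frame of tester between -0.004 and 0.004 m and z of roller in the frame of tester between 0.0489 and 0.0569 m), for 0.2 s.
3. the knob is pressed until the pin bears firmly on the rubber of the seated roller (contact force between plunger and roller above 1 N and x of roller in the frame of tester between -0.02 and 0.02 m and y of roller in the frame of tester between -0.004 and 0.004 m and z of roller in the frame of tester between 0.0489 and 0.0569 m), for 0.15 s.
At the end, for the whole second after the job is handed in: The roller rests, let go, in the vee of the green rest if the needle reads under 1.65 rad, of the red rest if it reads more: its middle within 20 mm of the rest's middle along the vee, 4 mm across and 4 mm in height; the plunger has sprung back to within 3 mm of its top (value of joint plunger_travel below 0.003 m and linear speed of roller below 0.02 m/s and contact force between the fingers and roller below 0.1 N and ((value of joint needle below 1.65 rad and x of roller in the frame of rest_green between -0.02 and 0.02 m and y of roller in the frame of rest_green between -0.004 and 0.004 m and z of roller in the frame of rest_green between 0.0369 and 0.0449 m) or (value of joint needle above 1.65 rad and x of roller in the frame of rest_red between -0.02 and 0.02 m and y of roller in the frame of rest_red between -0.004 and 0.004 m and z of roller in the frame of rest_red between 0.0369 and 0.0449 m))); the robot touches nothing.
It fails at once if the roller falls onto the table (height (world z) of roller below 0.032 m).
It fails at once if the roller is dropped or thrown (moves untouched faster than 0.8 m/s) (contact force between the fingers and roller below 0.1 N and linear speed of roller above 0.8 m/s).
It fails at once if a bystander is moved by more than 20 mm (distance of any of bottle_by, beaker_by, nozzle_by from where it was at the start of the episode above 0.02 m).
It also fails if it takes over 72 s, if anything falls off the work surface, if the arm or the gripper's body presses on something with over 40 N, if the wrist force passes 120 N, or if a joint passes its speed limit or range.

## Working session

There is one attempt and no reset: what is moved stays moved. The work goes in short steps, Python scripts to look and compute and a tool call to move; the robot and the scene stay as the last step left them, time stands still between calls to the robot, and variables do not carry over. Pictures are saved under pics/ and viewed, and the job is handed in when it is done.

Besides the shell and the picture viewer there is one more tool, called in YAML: its name, and indented under it one key for each argument. jog_arm: Moves the arm, as the interface text tells. Its arguments: {"type":"object","properties":{"deltas":{"type":"string"},"claw":{"type":"number"}},"required":["deltas"]}

```bash
mkdir -p pics; ls
python3 - <<'E'
from rig import *
import cv2
o=get_obs(); print(o)
for n in ["scene","top","wrist"]:
    im=snapshot(n); cv2.imwrite(f"pics/{n}0.png",im[:,:,::-1])
    p=camera_params(n); print(n,p)
E
```

```text
pics
{'time': 0.0, 'joint_pos': array([-1.39201792,  0.39918786,  0.04504818,  1.53788452, -0.01869939,
        1.20687795, -0.0506897 ]), 'dq': array([-0.00039283,  0.00064434,  0.00085735, -0.00037927, -0.00107205,
       -0.00181444,  0.00019803]), 'effort': array([-2.03744694e-04, -4.75113702e+01,  1.36468772e+00, -2.54223168e+01,
        1.16450619e-02,  9.30834358e-03, -3.70683793e-06]), 'tool_pos': array([178.04925014, 624.43980027, 208.26445078]), 'tcp_rot': array([-4.34743775e-01, -3.11123548e+00,  3.03436620e-03]), 'wrist_force': array([ 0.24033157, -0.23384887, -0.25051596]), 'torque': array([-0.02116308, -0.03971454,  0.02168245]), 'width': 0.9995831398468288}
scene {'fx': 376.14362508697417, 'fy': 376.14362508697417, 'cx': 321.1663662156974, 'cy': 196.42342392450905, 'world_to_cam': array([[ 7.22887520e-01, -6.90605144e-01,  2.23196832e-02,
        -4.29825107e+02],
       [ 4.09339731e-01,  4.54050896e-01,  7.91377766e-01,
        -3.32681179e+02],
       [-5.56663828e-01, -5.62940778e-01,  6.10919850e-01,
        -9.72796188e+02],
       [ 0.00000000e+00,  0.00000000e+
[... 275 characters left out ...]
871e-01, -1.47777952e-02,  1.10305415e-01,
        -5.93992425e+02],
       [-1.10568692e-01, -1.83707186e-02,  9.93698687e-01,
        -1.19666419e+03],
       [ 0.00000000e+00,  0.00000000e+00,  0.00000000e+00,
         1.00000000e+00]])}
wrist {'fx': 326.674376118872, 'fy': 326.674376118872, 'cx': 318.3192604490542, 'cy': 198.51347394890854, 'hand_eye': array([[ 5.62997088e-04,  9.61075733e-01,  2.76284487e-01,
         7.05817715e+01],
       [ 9.99999838e-01, -5.63855580e-04, -7.63310395e-05,
         1.34896284e-01],
       [ 8.24246399e-05,  2.76284485e-01, -9.61075895e-01,
        -1.64501652e+02],
       [ 0.00000000e+00,  0.00000000e+00,  0.00000000e+00,
         1.00000000e+00]])}
```

View pics/top0.png

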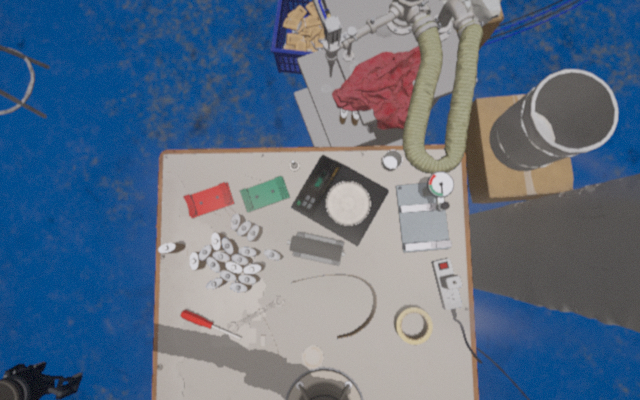

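View pics/scene0.png

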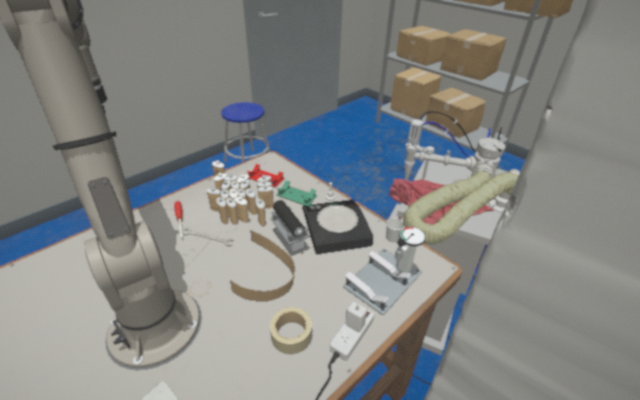

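View pics/wrist0.png

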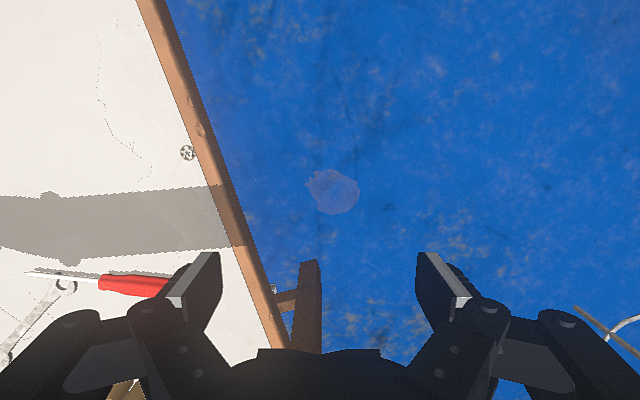

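The top view shows the roller in the grey rest near (317,248), the tester at (425,220) with its dial at (440,185), the green rest at (265,194) and the red rest at (209,200). The tester's +x points up the image and its rails lie to the left.

```bash
cat > h.py <<'E'
from rig import *
import numpy as np, cv2
from scipy.spatial.transform import Rotation as R
P={n:camera_params(n) for n in ["scene","top","wrist"]}
def w2c(cam,obs=None):
    if cam!="wrist": return P[cam]["world_to_cam"]
    T=np.eye(4);T[:3,:3]=R.from_rotvec(obs["tcp_rot"]).as_matrix();T[:3,3]=obs["tool_pos"]
    return np.linalg.inv(T@P[cam]["hand_eye"])
def proj(cam,X,obs=None):
    X=np.atleast_2d(X);M=w2c(cam,obs);c=X@M[:3,:3].T+M[:3,3];p=P[cam]
    return np.c_[p["cx"]+p["fx"]*c[:,0]/-c[:,2],p["cy"]+p["fy"]*-c[:,1]/-c[:,2]]
def ray(cam,uv,obs=None):
    p=P[cam];M=w2c(cam,obs)
    d=np.array([(uv[0]-p["cx"])/p["fx"],-(uv[1]-p["cy"])/p["fy"],-1.])
    Rm=M[:3,:3]; o=-Rm.T@M[:3,3]; return o,Rm.T@d
def atz(cam,uv,z,obs=None):
    o,d=ray(cam,uv,obs);return o+d*(z-o[2])/d[2]
def tri(l):
    A=np.zeros((3,3));b=np.zeros(3)
    for o,d in l:
        d=d/np.linalg.norm(d);Q=np.eye(3)-np.outer(d,d);A+=Q;b+=Q@o
    return np.linalg.solve(A,b)
E
python3 - <<'E'
from h import *
np.set_printoptions(precision=1,suppress=True)
zs=dict(roller=90.9,rest_in=0,rest_green=0,rest_red=0,tester=0,vee=52.9,apron=67,guide=103,knob_top=167,bottle_by=0,beaker_by=0,nozzle_by=0)
for t,z in zs.items():
    out=[]
    rr=[]
    for c in ["top","scene"]:
        r=tip_of(c,t)[:2]
        for q in r: out.append((c,np.array(q["at"]),round(q["p"],2),atz(c,q["at"],z)))
        if r: rr.append(ray(c,r[0]["at"]))
    print(t,*out, "TRI",tri(rr) if len(rr)==2 else None,sep="\n   ")
for t in ["roller","rest_in","rest_green","rest_red","tester"]:
    q=outline_of("top",t)
    for k in q[:1]:
        m=k["mask"];ys,xs=np.nonzero(m);z={"roller":91,"rest_in":58}.get(t,8)
        rect=cv2.minAreaRect(np.c_[xs,ys].astype(np.float32)); b=cv2.boxPoints(rect)
        w=np.array([atz("top",x,z)[:2] for x in b]); print(t,k["p"],rect,w.tolist(), [np.degrees(np.arctan2(*(w[(i+1)%4]-w[i])[::-1])) for i in range(2)],[np.linalg.norm(w[(i+1)%4]-w[i]) for i in range(2)])
im=snapshot("top")
cv2.imwrite("pics/topz.png",cv2.resize(im[140:270,150:480][:,:,::-1],None,fx=2.4,fy=2.4,interpolation=cv2.INTER_CUBIC))
E
```

```text
roller
   ('top', array([316.4, 243.7]), 0.9, array([472.9,  14.2,  90.9]))
   ('top', array([430.8, 228.7]), 0.58, array([ 510.7, -307.9,   90.9]))
   ('scene', array([286.7, 217.2]), 0.96, array([458.4,  17.2,  90.9]))
   TRI
   [467.7  18.4  85.2]
rest_in
   ('top', array([314.5, 246.6]), 0.9, array([465.3,  21.7,   0. ]))
   ('top', array([177. , 246.6]), 0.37, array([470.7, 441.5,   0. ]))
   ('scene', array([289.1, 239. ]), 0.57, array([459.3,  10.8,  -0. ]))
   TRI
   [466.2  21.3 -12. ]
rest_green
   ('top', array([265. , 192.7]), 0.64, array([632.6, 172.3,   0. ]))
   ('scene', array([296.7, 199.5]), 0.85, array([614.8, 153.2,   0. ]))
   TRI
   [635.3 176.3 -24.2]
rest_red
   ('top', array([208.9, 201. ]), 0.57, array([609.4, 345.8,   0. ]))
   ('scene', array([263.2, 178.1]), 0.8, array([606., 348.,   0.]))
   ('scene', array([287.9, 238.8]), 0.74, array([457. ,  14.2,  -0. ]))
   TRI
   [607.9 347.2  -0.5]
tester
   ('top', array([390.1, 162.4]), 0.71, array([ 721.1, -215.3,    0. ]))
   ('top', array([431. , 225.3]), 0.64, array([ 525. , -332.5,    0. ]))
   ('scene', ar
[... 2946 characters left out ...]
 [[624.8294695592879, 424.82176984749213], [668.41015819275, 289.1567664952915], [597.4115687082158, 265.0098644112501], [554.2448476817558, 399.8330676580991]] [np.float64(-72.19103326321479), np.float64(-161.21662722776875)] [np.float64(142.49305090536657), np.float64(74.99248355035124)]
tester 0.77 ((427.32672119140625, 211.767333984375), (77.41389465332031, 58.60769271850586), 84.2894058227539) [[676.4084252008388, -225.38622570505999], [691.5836239973402, -403.49492699176403], [457.4210760387845, -414.87783840077157], [442.27056212673773, -240.4837919318572]] [np.float64(-85.13005254480969), np.float64(-177.21697686069768)] [np.float64(178.7540101159963), np.float64(234.43905292972883)]
```

View pics/topz.png

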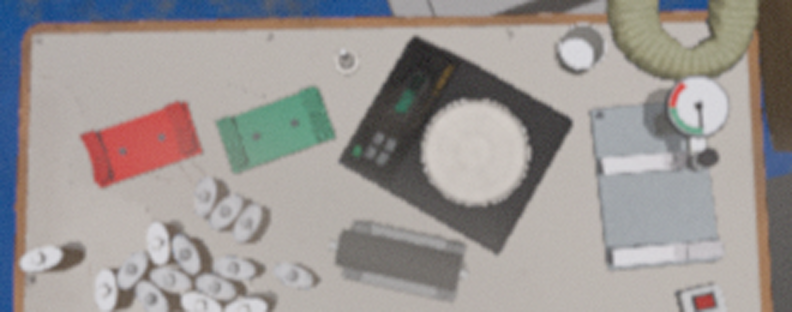

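```bash
cat >> h.py <<'E'
def Tgt(psi):  # jaw yaw psi deg, tool down
    c,s=np.cos(np.radians(psi)),np.sin(np.radians(psi))
    return np.array([[-s,c,0],[c,s,0],[0,0,-1.]])
def plan(pos,psi,n=None,from_=None):
    o=get_obs(); p0=np.array(o["tool_pos"]);R0=R.from_rotvec(o["tcp_rot"]).as_matrix()
    R1=Tgt(psi); rv=R.from_matrix(R0.T@R1).as_rotvec()
    dist=np.linalg.norm(np.array(pos)-p0); ang=np.degrees(np.linalg.norm(rv))
    if n is None: n=int(max(np.ceil(dist/45),np.ceil(ang/8),1))
    r=R.from_rotvec(rv/n).as_matrix(); S=np.zeros((3,3));A=np.eye(3)
    for k in range(n): S+=A;A=A@r
    d=np.linalg.solve(S,R0.T@(np.array(pos)-p0))
    y=np.degrees(np.arctan2(R0[1,1],R0[0,1]))
    print("t=%.2f at %s yaw %.2f tilt %s  dist %.1f ang %.1f"%(o["time"],np.round(p0,1),y,np.round(R0[:2,2],4),dist,ang))
    print(n,"rows:",np.round(d/1000,4),np.round(np.degrees(rv)/n,2))
    return d
E
python3 - <<'E'
from h import *
plan([560,260,400],15)
E
```

```text
t=1.65 at [178.2 625.1 209.3] yaw 74.09 tilt [0.     0.0001]  dist 561.6 ang 59.1
13 rows: [-0.0425 -0.0004 -0.0147] [ 0.   -0.    4.55]
```

jog_arm:
  deltas: "-0.0425 -0.0004 -0.0147 0 0 4.55; -0.0425 -0.0004 -0.0147 0 0 4.55; -0.0425 -0.0004 -0.0147 0 0 4.55; -0.0425 -0.0004 -0.0147 0 0 4.55; -0.0425 -0.0004 -0.0147 0 0 4.55; -0.0425 -0.0004 -0.0147 0 0 4.55; -0.0425 -0.0004 -0.0147 0 0 4.55; -0.0425 -0.0004 -0.0147 0 0 4.55; -0.0425 -0.0004 -0.0147 0 0 4.55; -0.0425 -0.0004 -0.0147 0 0 4.55"

```text
time: 2.65
tool_pos: [510.3, 374.9, 356.9]
tcp_rot: [1.609, 2.698, 0.0]
wrist_force: [-0.1, 0.3, -0.2]
width: 0.996
```

jog_arm:
  deltas: "-0.0425 -0.0004 -0.0147 0 0 4.55; -0.0425 -0.0004 -0.0147 0 0 4.55; -0.0425 -0.0004 -0.0147 0 0 4.55; 0 0 0 0 0 0; 0 0 0 0 0 0"

```text
time: 3.15
tool_pos: [560.6, 258.5, 401.2]
tcp_rot: [1.917, 2.489, 0.003]
wrist_force: [-0.7, 0.6, 0.8]
width: 1.0
```

Run:
```python
from h import *
o=get_obs(); im=snapshot("wrist"); cv2.imwrite("pics/w1.png",im[:,:,::-1]); np.save("w1.npy",np.r_[o["tool_pos"],o["tcp_rot"]])
print(o["tool_pos"],o["tcp_rot"],o["time"])
for t in ["roller","rest_in","rest_green","rest_red"]:
    for q in outline_of("wrist",t)[:1]:
        m=q["mask"];ys,xs=np.nonzero(m);z={"roller":91,"rest_in":58}.get(t,8)
        rect=cv2.minAreaRect(np.c_[xs,ys].astype(np.float32)); b=cv2.boxPoints(rect)
        w=np.array([atz("wrist",x,z,o)[:2] for x in b]); print(t,q["p"],rect,w.mean(0), [np.degrees(np.arctan2(*(w[(i+1)%4]-w[i])[::-1])) for i in range(4)],[np.linalg.norm(w[(i+1)%4]-w[i]) for i in range(2)])
    for q in tip_of("wrist",t)[:1]: print("  tip",q, atz("wrist",q["at"],90.9 if t=="roller" else 0,o))
plan([459,30,330],-13)
```

```text
[560.55650945 258.48409302 401.19088244] [1.91676716 2.48899489 0.00274135] 3.15
roller 0.62 ((224.23089599609375, 281.1968994140625), (27.197786331176758, 91.38668823242188), 25.201122283935547) [464.65579007  17.16037065] [np.float64(77.74241014068495), np.float64(-12.890278274818659), np.float64(-101.09849979746132), np.float64(164.66814348299022)] [np.float64(168.0158873559186), np.float64(42.18387368387311)]
  tip {'at': [220.3, 283.5], 'p': 0.8} [459.74099387  14.55032678  90.9       ]
rest_in 0.87 ((228.30003356933594, 271.9000244140625), (42.48529052734375, 93.46763610839844), 26.56505012512207) [462.95285566  15.17646785] [np.float64(76.21752226883889), np.float64(-14.105707991837313), np.float64(-101.99035889805127), np.float64(163.32274792347795)] [np.float64(179.82470389210968), np.float64(69.91174580263376)]
  tip {'at': [232.7, 257.0], 'p': 0.8} [456.77744108  16.7178507    0.        ]
rest_green 0.97 ((344.2276306152344, 204.1420440673828), (80.03134155273438, 41.4815673828125), 86.42366790771484) [631.96122407 171.30788584] [np.float64(18.43293421078863), np.float64(-69.50459560251493), np.float64(-161.32599891410476), np.float64(108.50086089776366)] [np.float64(71.45020313765481), np.float64(149.64731479603057)]
  tip {'at': [345.5, 200.8], 'p': 0.75} [632.86931317 178.26657229   0.        ]
rest_red 0.68 ((363.0, 104.0), (90.0, 46.0), 90.0) [614.06652002 344.25012757] [np.float64(14.843651979863049), np.float64(-71.90162749115623), np.float64(-165.17852561793364), np.float64(105.87964305921562)] [np.float64(72.82245293290815), np.float64(142.25999084338366)]
  tip {'at': [362.4, 103.2], 'p': 0.97} [612.9903105  347.98613551   0.        ]
t=3.60 at [559.7 260.3 400.2] yaw 15.01 tilt [-0.0004 -0.0001]  dist 261.0 ang 28.0
6 rows: [-0.0377 -0.0192  0.0117] [-0.    0.    4.67]
```

View pics/w1.png

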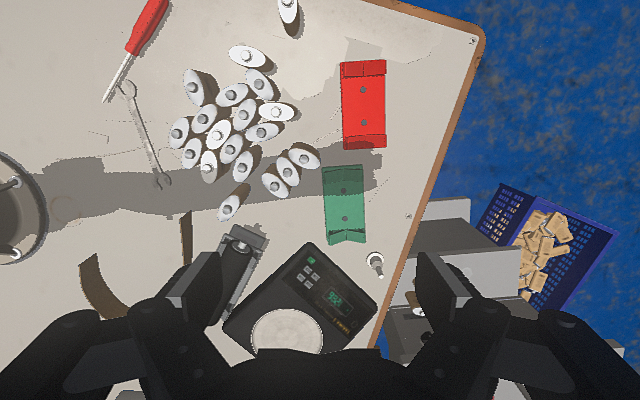

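The wrist view shows the red rest around (363,104), the green rest around (344,204), and the roller partly behind a finger at (235,260). Next I'm going over the roller.

jog_arm:
  deltas: "-0.0377 -0.0192 0.0117 0 0 4.67; -0.0377 -0.0192 0.0117 0 0 4.67; -0.0377 -0.0192 0.0117 0 0 4.67; -0.0377 -0.0192 0.0117 0 0 4.67; -0.0377 -0.0192 0.0117 0 0 4.67; -0.0377 -0.0192 0.0117 0 0 4.67; 0 0 0 0 0 0; 0 0 0 0 0 0"

```text
time: 4.4
tool_pos: [458.5, 29.2, 330.5]
tcp_rot: [-2.46, -1.952, -0.003]
wrist_force: [-0.1, 0.1, 0.3]
width: 1.0
```

Run:
```python
from h import *
o=get_obs(); im=snapshot("wrist"); cv2.imwrite("pics/w2.png",im[:,:,::-1]); 
print(o["tool_pos"],o["tcp_rot"],o["time"])
for t in ["roller","rest_in"]:
    for q in outline_of("wrist",t)[:1]:
        m=q["mask"];ys,xs=np.nonzero(m);z={"roller":91,"rest_in":58}.get(t,8)
        rect=cv2.minAreaRect(np.c_[xs,ys].astype(np.float32)); b=cv2.boxPoints(rect)
        w=np.array([atz("wrist",x,z,o)[:2] for x in b]); print(t,q["p"],rect,w.mean(0), [np.degrees(np.arctan2(*(w[(i+1)%4]-w[i])[::-1])) for i in range(4)],[np.linalg.norm(w[(i+1)%4]-w[i]) for i in range(2)])
    for q in tip_of("wrist",t)[:1]: print("  tip",q, atz("wrist",q["at"],90.9 if t=="roller" else 0,o))
```

```text
[458.52205337  29.21060677 330.47394288] [-2.45999388 -1.95237636 -0.00282891] 4.4
roller 0.87 ((324.5, 169.5), (131.0, 35.0), 90.0) [463.03046251  15.66775821] [np.float64(-13.093031206949181), np.float64(-101.9540894219351), np.float64(166.89539314590158), np.float64(76.3623750146376)] [np.float64(41.592537722280255), np.float64(167.24570687366057)]
  tip {'at': [323.3, 171.6], 'p': 0.97} [461.99782394  17.92677134  90.9       ]
rest_in 0.98 ((324.5, 170.5), (105.0, 53.0), 90.0) [462.24080487   9.40324521] [np.float64(-13.094150230880087), np.float64(-101.52135442038556), np.float64(166.89656608403942), np.float64(75.92952886540586)] [np.float64(68.9041722520383), np.float64(145.11240213861063)]
```

View pics/w2.png

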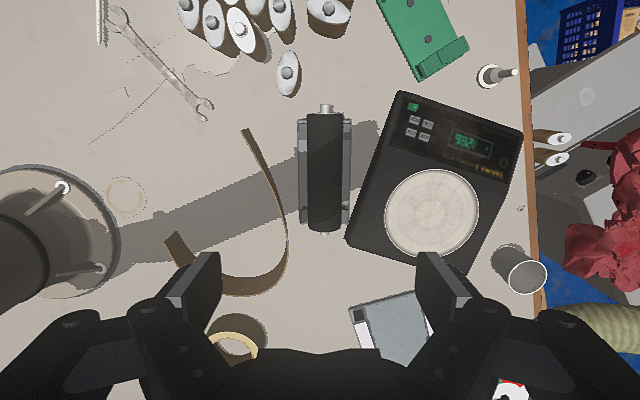

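The roller lies at (324,170) with its stubs at about (326,106) and (324,235). The roller's gap to the scale beside it, near (350,200), matters for the open fingers.

Run:
```python
from h import *
o=dict(tool_pos=np.array([458.52205337,29.21060677,330.47394288]),tcp_rot=np.array([-2.45999388,-1.95237636,-0.00282891]))
im=cv2.imread("pics/w2.png")
cv2.imwrite("pics/w2z.png",cv2.resize(im[90:250,260:440],None,fx=3.7,fy=3.7,interpolation=cv2.INTER_CUBIC))
a=atz("wrist",(326.5,104.5),90.9+4,o);b=atz("wrist",(323.5,234),90.9+4,o)
print(a,b,(a+b)/2,np.linalg.norm(a-b),np.degrees(np.arctan2(a[1]-b[1],a[0]-b[0])))
# predicted outlines for grid check
for yaw in (76.5,77.5):
    u=np.array([np.cos(np.radians(yaw)),np.sin(np.radians(yaw)),0]);v=np.array([-u[1],u[0],0]);c=np.array([462,16.5,91])
    print(yaw,proj("wrist",[c+84*u,c-84*u,c+72*u+22*v,c+72*u-22*v,c-72*u+22*v,c-72*u-22*v],o).round(1).tolist())
print("scale corner", atz("wrist",(347,240),20,o),atz("wrist",(400,92),20,o))
```

```text
[483.64179577  96.11525361  94.9       ] [443.82981048 -62.60893641  94.9       ] [463.73580313  16.7531586   94.9       ] 163.64095658284114 75.9192799710968
76.5 [[324.4, 103.2], [322.8, 234.9], [305.9, 113.5], [342.6, 113.7], [306.2, 226.3], [339.6, 226.5]]
77.5 [[323.1, 103.2], [323.9, 234.9], [304.8, 113.8], [341.6, 113.4], [307.2, 226.6], [340.6, 226.2]]
scale corner [ 471.88356773 -110.76989617   20.        ] [588.20103573  89.0478199   20.        ]
```

View pics/w2z.png

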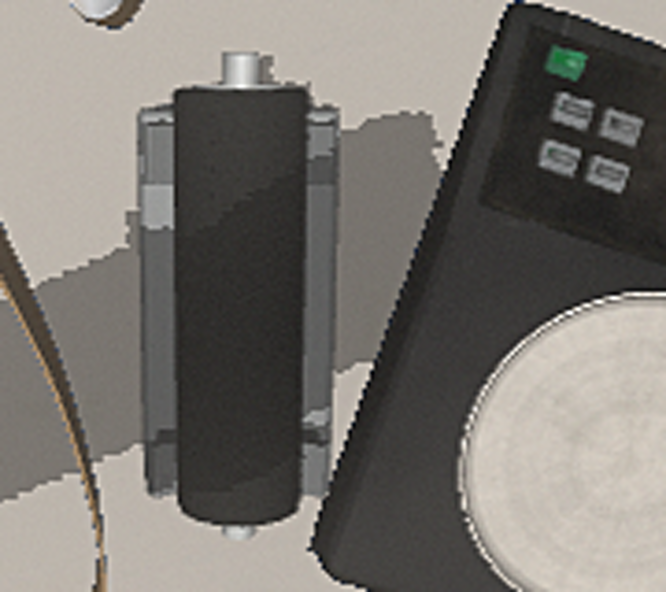

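Run:
```python
from h import *
print(get_obs()["joint_pos"])
plan([463.8,16.1,69],-13.1)
```

```text
[-0.75678831 -0.0405855   0.58009555  1.79032787  0.02325727  1.38489326
 -0.40756797]
t=4.65 at [459.5  30.8 330.4] yaw -12.96 tilt [ 0.0005 -0.0005]  dist 261.8 ang 0.1
6 rows: [-0.0022  0.0012  0.0436] [0.01 0.   0.02]
```

jog_arm:
  deltas: "-0.007 0.004 0.03 0 0 0.1; -0.0064 0.0034 0.04 0 0 0; 0 0 0.045 0 0 0; 0 0 0.045 0 0 0; 0 0 0.0414 0 0 0; 0 0 0 0 0 0; 0 0 0 0 0 0"

```text
time: 5.35
tool_pos: [463.6, 15.0, 129.3]
tcp_rot: [2.461, 1.952, -0.001]
wrist_force: [-0.6, -0.3, 0.7]
width: 0.997
```

Run:
```python
from h import *
plan([463.8,16.1,69],-13.1)
im=snapshot("wrist"); cv2.imwrite("pics/w3.png",im[:,:,::-1]);
```

```text
t=5.35 at [463.6  15.  129.3] yaw -13.14 tilt [-0.0004 -0.001 ]  dist 60.3 ang 0.1
2 rows: [ 0.0006 -0.      0.0301] [-0.    0.03 -0.02]
```

View pics/w3.png

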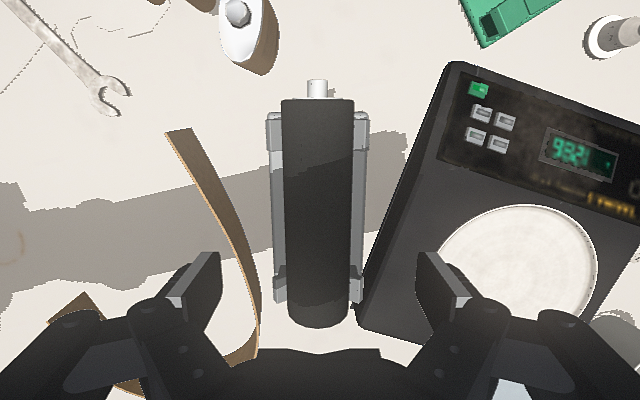

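The roller sits centred between the fingers at column 317, so I'm going down to grip.

jog_arm:
  deltas: "0.0006 0 0.03 0 0 0; 0.0006 0 0.03 0 0 0; 0 0 0 0 0 0; 0 0 0 0 0 0"

```text
time: 5.8
tool_pos: [465.1, 16.2, 70.7]
tcp_rot: [2.46, 1.951, 0.004]
wrist_force: [0.5, -0.0, 0.3]
width: 1.0
```

jog_arm:
  deltas: "0 0 0 0 0 0; 0 0 0 0 0 0; 0 0 0 0 0 0; 0 0 0 0 0 0; 0 0 0 0 0 0; 0 0 0 0 0 0; 0 0 0 0 0 0; 0 0 0 0 0 0"
  claw: -1

```text
time: 6.6
tool_pos: [463.3, 16.4, 70.5]
tcp_rot: [-2.46, -1.951, -0.001]
wrist_force: [-5.2, -0.5, 12.8]
width: 0.471
```

jog_arm:
  deltas: "0 0 -0.01 0 0 0; 0 0 -0.03 0 0 0; 0 0 -0.04 0 0 0; 0 0 -0.04 0 0 0; 0 0 -0.04 0 0 0; 0 0 -0.04 0 0 0"

```text
time: 7.2
tool_pos: [462.2, 15.4, 270.1]
tcp_rot: [-2.462, -1.951, 0.001]
wrist_force: [0.9, 0.8, -4.2]
width: 0.466
```

Run:
```python
from h import *
print(get_obs()["width"],get_obs()["wrist_force"])
plan([500,-190,330],94,n=15)
im=snapshot("wrist"); cv2.imwrite("pics/w4.png",im[:,:,::-1]);
```

```text
0.4659348227063356 [ 0.89392257  0.79888399 -4.16713645]
t=7.20 at [462.2  15.4 270.1] yaw -13.22 tilt [-0.0008  0.0001]  dist 217.3 ang 107.2
15 rows: [-0.0145 -0.0072 -0.004 ] [-0.   -0.   -7.15]
```

View pics/w4.png

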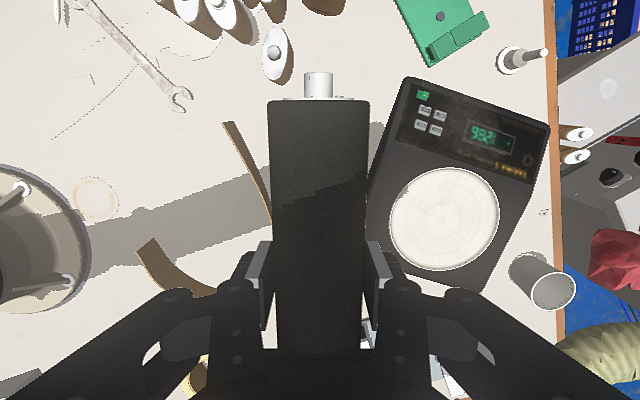

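The roller is held straight between the fingers, with its rubber end at row 100. Now turning and moving to the tester.

jog_arm:
  deltas: "-0.0145 -0.0072 -0.004 0 0 -7.15; -0.0145 -0.0072 -0.004 0 0 -7.15; -0.0145 -0.0072 -0.004 0 0 -7.15; -0.0145 -0.0072 -0.004 0 0 -7.15; -0.0145 -0.0072 -0.004 0 0 -7.15; -0.0145 -0.0072 -0.004 0 0 -7.15; -0.0145 -0.0072 -0.004 0 0 -7.15; -0.0145 -0.0072 -0.004 0 0 -7.15; -0.0145 -0.0072 -0.004 0 0 -7.15; -0.0145 -0.0072 -0.004 0 0 -7.15"

```text
time: 8.25
tool_pos: [442.6, -135.5, 308.3]
tcp_rot: [-0.851, -3.023, -0.001]
wrist_force: [-0.7, 0.2, -5.1]
width: 0.469
```

jog_arm:
  deltas: "-0.0145 -0.0072 -0.004 0 0 -7.15; -0.0145 -0.0072 -0.004 0 0 -7.15; -0.0145 -0.0072 -0.004 0 0 -7.15; -0.0145 -0.0072 -0.004 0 0 -7.15; -0.0145 -0.0072 -0.004 0 0 -7.15; 0 0 0 0 0 0; 0 0 0 0 0 0"

```text
time: 8.95
tool_pos: [500.1, -189.6, 328.0]
tcp_rot: [0.107, -3.137, -0.001]
wrist_force: [-0.4, -0.1, -4.4]
width: 0.464
```

Run:
```python
from h import *
o=get_obs(); print(o["tool_pos"],o["tcp_rot"].tolist(),o["time"],o["joint_pos"])
im=snapshot("wrist"); cv2.imwrite("pics/w5.png",im[:,:,::-1]); 
for t,z in dict(vee=52.9,apron=67,guide=103,knob_top=167,tester=0).items():
    for q in tip_of("wrist",t)[:2]: print(t,q, atz("wrist",q["at"],z,o))
```

```text
[ 500.11123593 -189.57718431  327.98916525] [0.10684308343781192, -3.137411951261363, -0.0006873387023746539] 8.95 [-0.53420902  0.18618277  0.956574    1.64836392 -0.15376705  1.38955473
  2.08129361]
vee {'at': [214.1, 166.2], 'p': 0.84} [ 519.20391833 -330.03539904   52.9       ]
vee {'at': [225.2, 163.9], 'p': 0.7} [ 514.99931141 -314.93399731   52.9       ]
apron {'at': [257.2, 169.6], 'p': 0.96} [ 517.00624619 -268.95024827   67.        ]
apron {'at': [449.4, 135.6], 'p': 0.43} [455.74352547 -23.42775986  67.        ]
guide {'at': [205.0, 213.2], 'p': 0.88} [ 569.76364811 -327.06612106  103.        ]
knob_top {'at': [184.4, 231.7], 'p': 0.92} [ 569.21807615 -327.70821595  167.        ]
tester {'at': [225.0, 166.7], 'p': 0.7} [ 529.5528579  -329.81014443    0.        ]
```

View pics/w5.png

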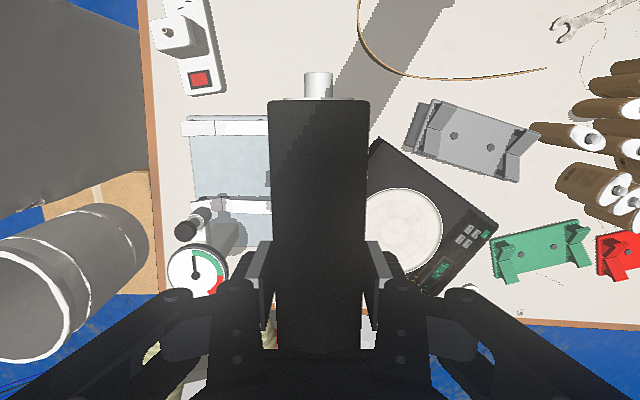

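The tester shows at left: knob end (193,225), dial (196,272), rails at rows 126 and 207. I'll overlay a model to pin down its yaw.

```bash
cat >> h.py <<'E'
def tess(c,th):
    u=np.array([np.cos(np.radians(th)),np.sin(np.radians(th)),0]);v=np.array([-u[1],u[0],0])
    f=lambda x,y,z:np.array([c[0],c[1],0])+x*u+y*v+np.array([0,0,z])
    return f
def overlay(im,cam,o,c,th,S,off,col=(0,0,255)):
    f=tess(c,th); L=[]
    L.append([f(-72,-46,10),f(134,-46,10),f(134,96,10),f(-72,96,10),f(-72,-46,10)])
    for x in (-66,-46,46,66):
        L.append([f(x,-36,51),f(x,0,26),f(x,18,39),f(x,95,49)])
    for x in (-66,46): L.append([f(x,95,49),f(x+20,95,49)]); L.append([f(x,-36,51),f(x+20,-36,51)])
    a=np.linspace(0,2*np.pi,30)
    L.append([f(46+11*np.cos(t),11*np.sin(t),167) for t in a])
    L.append([f(46+11*np.cos(t),11*np.sin(t),103) for t in a])
    for l in L:
        p=(proj(cam,l,o)-off)*S; cv2.polylines(im,[p.astype(np.int32)],False,col,1,cv2.LINE_AA)
E
cat > ov.py <<'E'
from h import *
import sys
o=dict(tool_pos=np.array([ 500.11123593,-189.57718431,327.98916525]),tcp_rot=np.array([0.10684308343781192,-3.137411951261363,-0.0006873387023746539]))
im=cv2.imread("pics/w5.png")[95:310,130:300]
S=3.7 if 0 else 2.7
z=cv2.resize(im,None,fx=S,fy=S,interpolation=cv2.INTER_CUBIC)
cx,cy,th=map(float,sys.argv[1:4])
overlay(z,"wrist",o,(cx,cy),th,S,np.array([130,95]))
cv2.imwrite(sys.argv[4],z)
E
python3 ov.py 523 -330 3.5 pics/ov1.png
```

```text
(no output)
```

View pics/ov1.png

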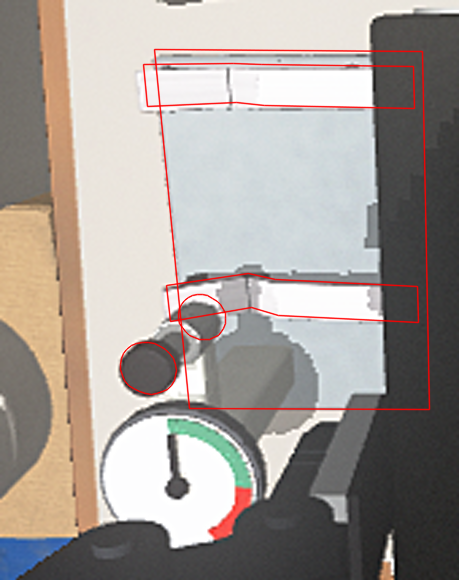

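```bash
python3 ov.py 523.7 -331 4.8 pics/ov2.png
```

```text
(no output)
```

View pics/ov2.png

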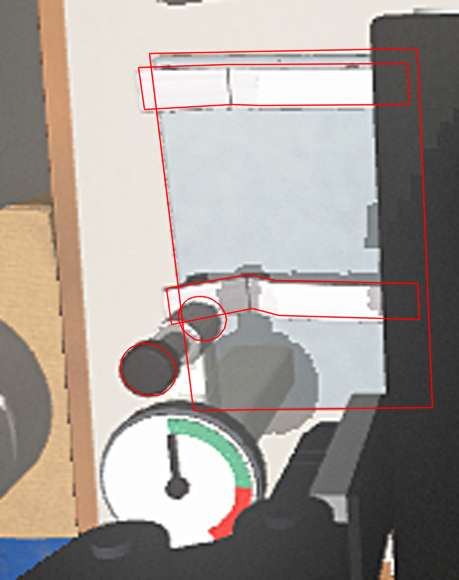

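```bash
python3 - <<'E'
from h import *
o=get_obs()
Tm=R.from_rotvec(o["tcp_rot"]).as_matrix()
for x in (68,72,76,80): print(x,proj("wrist",[o["tool_pos"]+Tm@np.array([x,y,-42.4+abs(y)*0]) for y in (0,)]+[o["tool_pos"]+Tm@np.array([x,22,-20.4]),o["tool_pos"]+Tm@np.array([x,-22,-20.4]),o["tool_pos"]+Tm@np.array([x+12,0,-26.4])],o).round(1).tolist())
f=tess((524,-331),4.2); print(f(0,68,67))
plan(f(0,68,46.6+40),94.2)
E
python3 ov.py 524.2 -331 4.2 pics/ov3.png
```

```text
68 [[317.5, 111.8], [369.3, 110.8], [266.0, 110.7], [317.6, 79.8]]
72 [[317.5, 100.3], [369.7, 101.0], [265.6, 100.9], [317.6, 69.1]]
76 [[317.5, 88.5], [370.1, 91.0], [265.2, 91.0], [317.6, 58.1]]
80 [[317.5, 76.5], [370.5, 80.9], [264.8, 80.8], [317.6, 47.0]]
[ 519.0198026  -263.18261555   67.        ]
t=9.25 at [ 500.8 -189.1  328.7] yaw 94.07 tilt [0.0001 0.001 ]  dist 253.9 ang 0.1
6 rows: [-0.0021 -0.0126  0.0403] [ 0.01  0.   -0.02]
```

View pics/ov3.png

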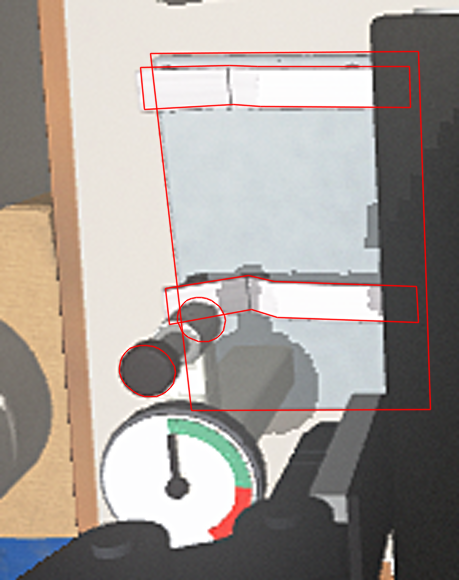

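The model fits at c=(524,-331) and 4.2°. The roller sits centred in the grip, since its end is predicted at row 100 and seen at row 100. Next I'm moving over the apron.

jog_arm:
  deltas: "-0.0063 -0.038 0.02 0 0 -0.1; -0.0063 -0.038 0.02 0 0 0; 0 0 0.04 0 0 0; 0 0 0.045 0 0 0; 0 0 0.045 0 0 0; 0 0 0.04 0 0 0; 0 0 0.032 0 0 0; 0 0 0 0 0 0; 0 0 0 0 0 0"

```text
time: 10.15
tool_pos: [519.7, -264.5, 87.4]
tcp_rot: [-0.115, 3.139, -0.001]
wrist_force: [0.6, -0.8, -3.9]
width: 0.469
```

Run:
```python
from h import *
f=tess((524,-331),4.2)
plan(f(0,68,46.6),94.2)
im=snapshot("wrist"); cv2.imwrite("pics/w6.png",im[:,:,::-1])
im=snapshot("scene"); cv2.imwrite("pics/s6.png",cv2.resize(im[200:350,300:460][:,:,::-1],None,fx=4,fy=4))
```

```text
t=10.15 at [ 519.7 -264.5   87.4] yaw 94.18 tilt [ 0.0002 -0.0003]  dist 40.8 ang 0.0
1 rows: [0.0006 0.0014 0.0408] [-0.02  0.01 -0.02]
```

View pics/w6.png

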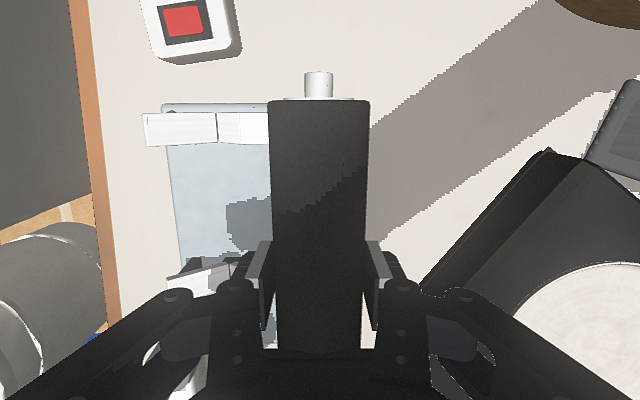

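View pics/s6.png

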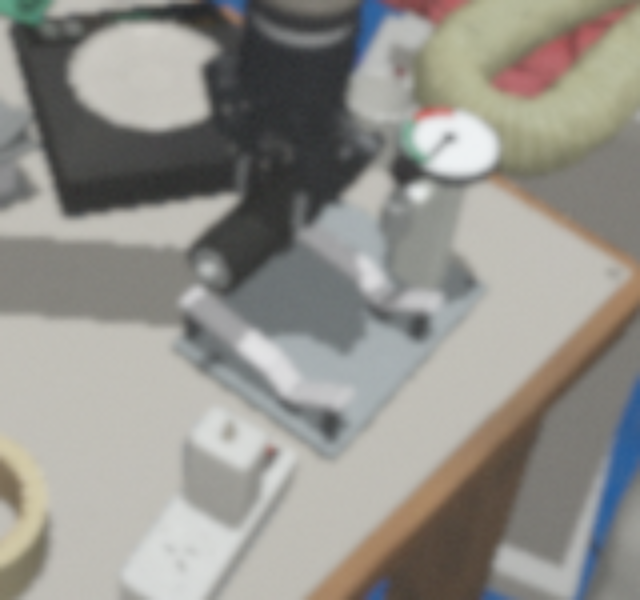

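jog_arm:
  deltas: "0.0006 0.0014 0.02 0 0 0; 0 0 0.016 0 0 0; 0 0 0.002 0 0 0; 0 0 0 0 0 0; 0 0 0 0 0 0"

```text
time: 10.75
tool_pos: [519.1, -263.7, 49.6]
tcp_rot: [-0.114, 3.138, -0.001]
wrist_force: [0.4, -1.2, -4.7]
width: 0.47
```

Run:
```python
from h import *
f=tess((524,-331),4.2)
print(get_obs()["wrist_force"],get_obs()["torque"])
plan(f(0,68,46.6),94.2)
```

```text
[ 0.39429394 -1.19060261 -4.66758929] [-0.03995661 -0.02695347  0.01847499]
t=10.75 at [ 519.1 -263.7   49.6] yaw 94.16 tilt [ 0.0014 -0.0007]  dist 3.1 ang 0.1
1 rows: [0.0001 0.0005 0.003 ] [-0.05  0.08 -0.04]
```

jog_arm:
  deltas: "0 0.0005 0.0015 0 0 0; 0 0 0 0 0 0; 0 0 0 0 0 0"

```text
time: 11.05
tool_pos: [519.2, -263.3, 48.1]
tcp_rot: [-0.114, 3.138, -0.001]
wrist_force: [0.5, -1.5, -1.3]
width: 0.466
```

jog_arm:
  deltas: "0 0 0.001 0 0 0; 0 0 0 0 0 0; 0 0 0 0 0 0"

```text
time: 11.35
tool_pos: [519.2, -263.3, 47.9]
tcp_rot: [-0.114, 3.138, -0.0]
wrist_force: [-2.6, 1.1, 7.7]
width: 0.465
```

jog_arm:
  deltas: "0 0 -0.0008 0 0 0; 0 0 0 0 0 0"

```text
time: 11.55
tool_pos: [519.2, -263.3, 48.0]
tcp_rot: [-0.114, 3.138, -0.001]
wrist_force: [-0.4, -0.3, 5.0]
width: 0.469
```

jog_arm:
  deltas: "0 0 0 0 0 0; 0 0 0 0 0 0; 0 0 0 0 0 0; 0 0 0 0 0 0; 0 0 0 0 0 0"
  claw: 1

```text
time: 12.05
tool_pos: [518.5, -262.9, 47.1]
tcp_rot: [-0.114, 3.139, -0.0]
wrist_force: [0.4, 0.1, 0.0]
width: 1.005
```

Run:
```python
from h import *
o=get_obs();print(o["wrist_force"],o["width"])
im=snapshot("wrist"); cv2.imwrite("pics/w7.png",im[:,:,::-1])
```

```text
[0.35898614 0.06922159 0.0146521 ] 1.0049342185152155
```

View pics/w7.png

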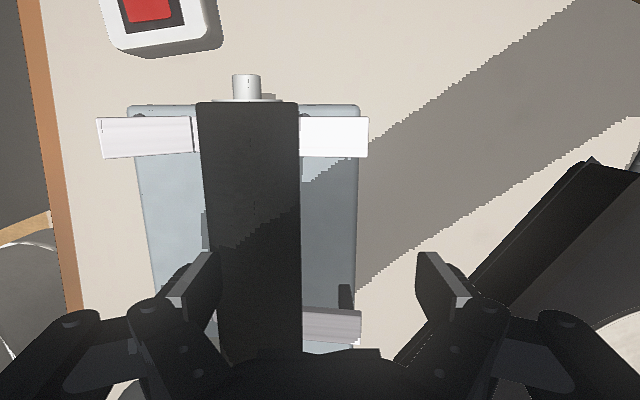

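The roller (centre column 247) has rolled against the -y finger, which holds it back. Raising straight up now.

jog_arm:
  deltas: "0 0 -0.02 0 0 0; 0 0 -0.045 0 0 0; 0 0 -0.045 0 0 0; 0 0 -0.045 0 0 0; 0 0 -0.045 0 0 0; 0 0 0 0 0 0; 0 0 0 0 0 0; 0 0 0 0 0 0; 0 0 0 0 0 0"

```text
time: 13.0
tool_pos: [517.6, -261.8, 245.3]
tcp_rot: [0.114, -3.137, -0.002]
wrist_force: [-0.4, 0.3, -0.6]
width: 1.002
```

```bash
cat > ov2.py <<'E'
from h import *
o=get_obs();print(o["time"],o["tool_pos"])
im=snapshot("wrist")[:,:,::-1].copy(); cv2.imwrite("pics/w8.png",im)
overlay(im,"wrist",o,(524,-331),4.2,1,np.zeros(2))
f=tess((524,-331),4.2)
t=np.linspace(0,2*np.pi,30)
for x in (-72,72):
    p=proj("wrist",[f(x,22*np.cos(a),52.9+22*np.sin(a)) for a in t],o); cv2.polylines(im,[p.astype(np.int32)],True,(0,255,0),1,cv2.LINE_AA)
cv2.imwrite("pics/w8o.png",im)
E
python3 ov2.py
python3 - <<'E'
from h import *
o=get_obs()
for t,z in dict(roller=52.9,knob_top=167,guide=103).items():
    for q in tip_of("wrist",t)[:2]: print(t,q, atz("wrist",q["at"],z,o))
E
```

```text
13.0 [ 517.61535204 -261.80797684  245.29448377]
roller {'at': [249.9, 219.4], 'p': 0.69} [ 579.96234666 -336.32490509   52.9       ]
roller {'at': [252.9, 169.6], 'p': 0.55} [ 521.16293069 -333.94739889   52.9       ]
knob_top {'at': [231.4, 255.1], 'p': 0.82} [ 569.65451651 -328.70253307  167.        ]
knob_top {'at': [263.5, 164.8], 'p': 0.55} [ 493.49032434 -304.69358653  167.        ]
guide {'at': [247.1, 226.7], 'p': 0.81} [ 569.38933863 -329.27733762  103.        ]
guide {'at': [232.3, 253.9], 'p': 0.48} [ 600.30804562 -344.01959777  103.        ]
```

View pics/w8o.png

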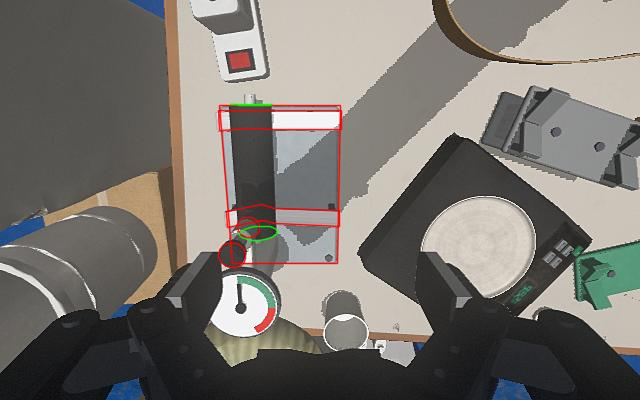

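The roller is seated in the vee and matches the model, with its end at (250,103). Now I'm shutting the fingers and going over the knob.

Run:
```python
from h import *
plan([569.8,-328,200],94.2)
```

```text
t=13.20 at [ 518.1 -262.5  246.2] yaw 94.16 tilt [-0.0015  0.0004]  dist 95.4 ang 0.1
3 rows: [-0.0156 -0.023   0.0154] [ 0.01 -0.03 -0.01]
```

jog_arm:
  deltas: "-0.0156 -0.023 0 0 0 0; -0.0156 -0.023 0 0 0 0; -0.0156 -0.023 0.015 0 0 0; 0 0 0.015 0 0 0; 0 0 0.016 0 0 0; 0 0 0 0 0 0; 0 0 0 0 0 0; 0 0 0 0 0 0"
  claw: -1

```text
time: 14.0
tool_pos: [570.4, -327.7, 202.0]
tcp_rot: [-0.115, 3.138, -0.0]
wrist_force: [-0.1, 0.3, -0.2]
width: -0.001
```

```bash
python3 ov2.py
python3 - <<'E'
from h import *
plan([569.8,-328,170],94.2)
o=get_obs();print(o["width"],o["joint_pos"],o["wrist_force"])
print(proj("wrist",[o["tool_pos"]],o))
E
```

```text
14.0 [ 570.42560652 -327.69689906  202.01533323]
t=14.05 at [ 570.6 -327.8  202.2] yaw 94.20 tilt [ 0.0018 -0.0002]  dist 32.2 ang 0.1
1 rows: [ 0.0008 -0.0001  0.0322] [-0.02  0.1   0.  ]
-0.0008864287108186601 [-0.12339781  0.55552325  0.86706906  1.54158612 -0.43891132  1.24756405
  2.45400955] [-0.07583428 -0.19216181  0.47709562]
[[317.72956175 239.56907475]]
```

View pics/w8o.png

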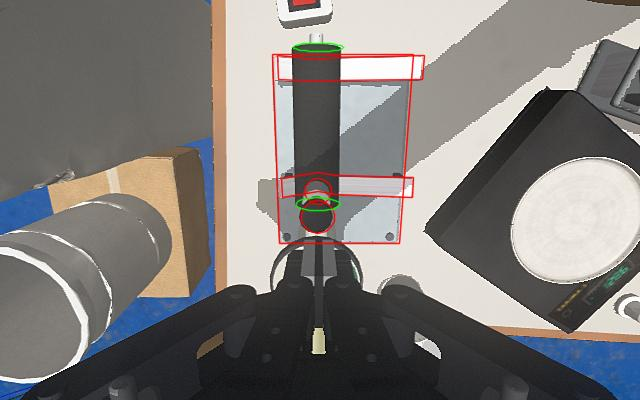

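The knob circle at (317,216) lines up with the shut fingertips. Pressing down in steps.

jog_arm:
  deltas: "0.0008 0 0.015 0 0 0; 0 0 0.015 0 0 0; 0 0 0.005 0 0 0; 0 0 0.004 0 0 0; 0 0 0.003 0 0 0; 0 0 0.003 0 0 0; 0 0 0.001 0 0 0; 0 0 0 0 0 0; 0 0 0 0 0 0"

```text
time: 14.95
tool_pos: [569.5, -328.3, 155.3]
tcp_rot: [-0.114, 3.139, -0.0]
wrist_force: [-0.7, 0.9, 0.1]
width: 0.002
```

```bash
python3 ov2.py
python3 - <<'E'
from h import *
o=get_obs();print(o["width"],o["wrist_force"],o["tool_pos"])
im=snapshot("scene"); cv2.imwrite("pics/s8.png",cv2.resize(im[200:320,340:460][:,:,::-1],None,fx=5,fy=5))
E
```

```text
14.95 [ 569.48840784 -328.29527183  155.3402399 ]
-0.0032036574579954948 [0.46112628 0.0033036  0.28520243] [ 569.54801879 -328.2486663   155.37767587]
```

View pics/w8.png

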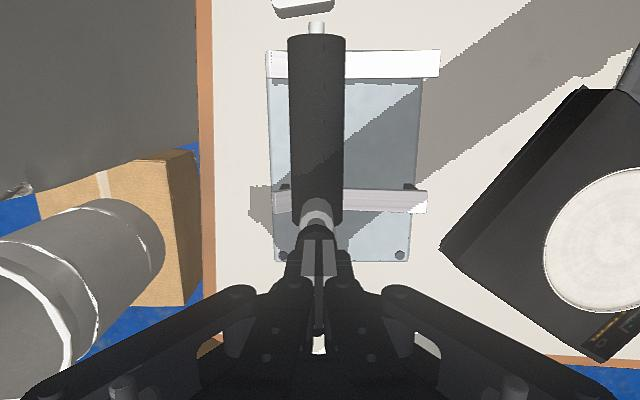

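View pics/s8.png

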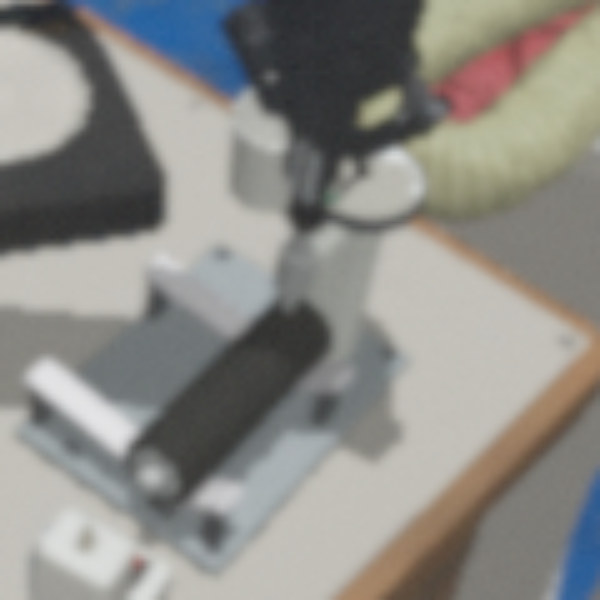

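jog_arm:
  deltas: "0 0 0.002 0 0 0; 0 0 0 0 0 0; 0 0 0 0 0 0"

```text
time: 15.35
tool_pos: [569.3, -328.0, 153.0]
tcp_rot: [0.114, -3.139, -0.0]
wrist_force: [-0.1, -0.2, 0.3]
width: -0.005
```

jog_arm:
  deltas: "0 0 0.002 0 0 0; 0 0 0 0 0 0; 0 0 0 0 0 0"

```text
time: 15.65
tool_pos: [569.3, -328.1, 150.9]
tcp_rot: [0.114, -3.139, -0.0]
wrist_force: [0.5, -0.1, 0.4]
width: 0.003
```

```bash
python3 ov2.py
python3 - <<'E'
from h import *
im=cv2.imread("pics/w8.png"); cv2.imwrite("pics/w8z.png",cv2.resize(im[170:350,240:400],None,fx=3.3,fy=3.3,interpolation=cv2.INTER_CUBIC))
im=cv2.imread("pics/w8o.png"); cv2.imwrite("pics/w8oz.png",cv2.resize(im[170:350,240:400],None,fx=3.3,fy=3.3,interpolation=cv2.INTER_CUBIC))
im=snapshot("top"); cv2.imwrite("pics/t8.png",cv2.resize(im[150:270,380:490][:,:,::-1],None,fx=5,fy=5))
o=get_obs();print(proj("wrist",o["tool_pos"],o))
E
```

```text
15.65 [ 569.29481785 -328.07991132  150.93541376]
[[317.73045085 239.56968146]]
```

View pics/w8z.png

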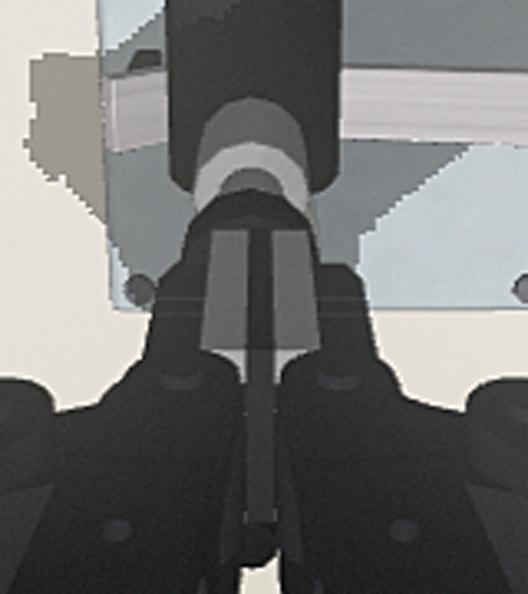

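View pics/t8.png

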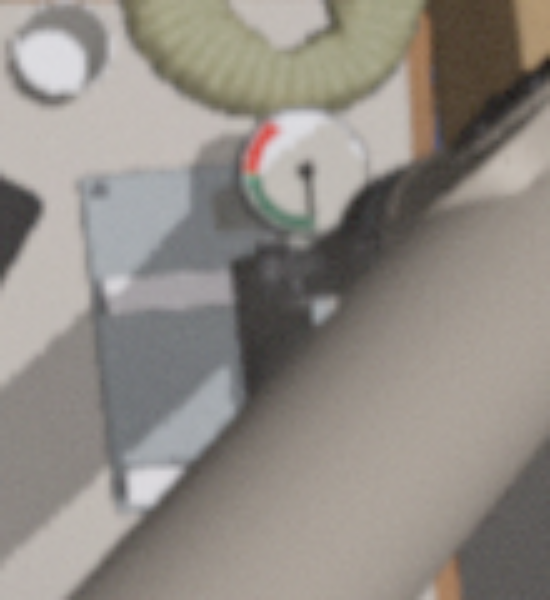

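Run:
```python
from h import *
o=get_obs();print(o["wrist_force"])
im=cv2.imread("pics/w8.png"); f=tess((524,-331),4.2);t=np.linspace(0,2*np.pi,60)
S=3.3;z=cv2.resize(im[170:350,240:400],None,fx=S,fy=S,interpolation=cv2.INTER_CUBIC)
for r,h,c in ((11,167,(0,0,255)),(11,155,(0,128,255)),(11,151,(0,255,0)),(11,139,(0,255,255)),(11,133,(255,0,0)),(11,103,(255,0,255))):
    p=(proj("wrist",[f(46+r*np.cos(a),r*np.sin(a),h) for a in t],o)-[240,170])*S
    cv2.polylines(z,[p.astype(np.int32)],True,c,1,cv2.LINE_AA)
cv2.imwrite("pics/w8k.png",z)
```

```text
[-0.6202868   0.18353915 -0.10345097]
```

View pics/w8k.png

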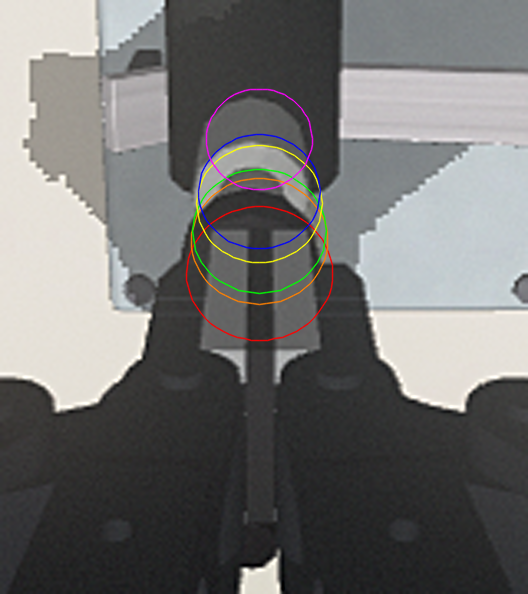

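Run:
```python
from h import *
o=get_obs();print(o["wrist_force"],o["tool_pos"])
im=snapshot("scene")[:,:,::-1]; S=10
f=tess((524,-331),4.2)
off=np.array([375,215]);z=cv2.resize(im[215:275,375:435],None,fx=S,fy=S,interpolation=cv2.INTER_CUBIC)
z2=z.copy();t=np.linspace(0,2*np.pi,60)
for r,h,c in ((11,167,(0,0,255)),(11,155,(0,128,255)),(11,151,(0,255,0)),(11,133,(255,0,0)),(11,103,(255,0,255))):
    p=(proj("scene",[f(46+r*np.cos(a),r*np.sin(a),h) for a in t])-off)*S
    cv2.polylines(z2,[p.astype(np.int32)],True,c,1,cv2.LINE_AA)
cv2.imwrite("pics/s9.png",z2)
print((proj("scene",o["tool_pos"])-off)*S)
```

```text
[-0.6202868   0.18353915 -0.10345097] [ 569.38613151 -328.16261231  151.05466789]
[[248.2413786 293.6182625]]
```

View pics/s9.png

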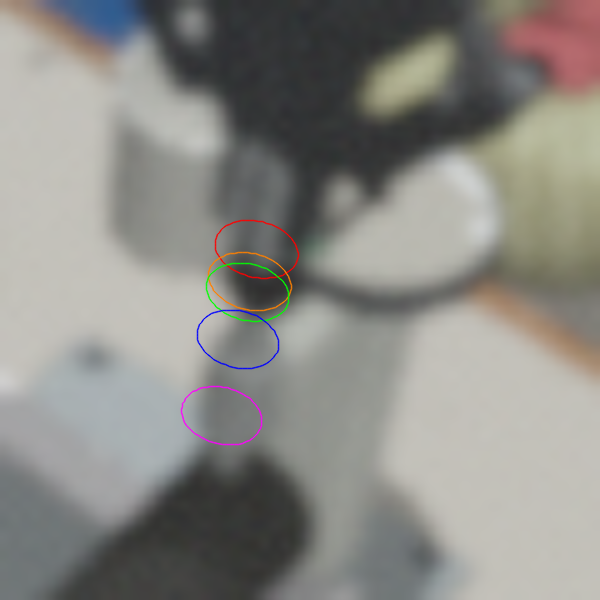

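Run:
```python
from h import *
o=get_obs();Tm=R.from_rotvec(o["tcp_rot"]).as_matrix()
for x in (0,8,11):
  for z in (0,-10,-15,-20,-25,-30): print(x,z,proj("wrist",o["tool_pos"]+Tm@np.array([x,0,z]),o).round(1))
```

```text
0 0 [[317.7 239.6]]
0 -10 [[317.7 247.3]]
0 -15 [[317.7 251.5]]
0 -20 [[317.7 256. ]]
0 -25 [[317.6 260.7]]
0 -30 [[317.6 265.7]]
8 0 [[317.7 225.8]]
8 -10 [[317.7 232.8]]
8 -15 [[317.7 236.6]]
8 -20 [[317.7 240.7]]
8 -25 [[317.6 245. ]]
8 -30 [[317.6 249.6]]
11 0 [[317.7 220.5]]
11 -10 [[317.7 227.3]]
11 -15 [[317.7 230.9]]
11 -20 [[317.7 234.8]]
11 -25 [[317.6 239. ]]
11 -30 [[317.6 243.4]]
```

The force reads zero and the wrist view suggests the knob is still up, so the fingertips seem to end short of the TCP. I'm pressing on in small steps, watching the force.

jog_arm:
  deltas: "0 0 0.002 0 0 0; 0 0 0 0 0 0"

```text
time: 16.0
tool_pos: [569.3, -328.0, 148.8]
tcp_rot: [0.114, -3.139, -0.001]
wrist_force: [-0.2, -0.4, 0.6]
width: -0.004
```

jog_arm:
  deltas: "0 0 0.003 0 0 0; 0 0 0 0 0 0"

```text
time: 16.2
tool_pos: [569.1, -327.9, 145.5]
tcp_rot: [0.114, -3.139, -0.001]
wrist_force: [-0.2, 0.2, 0.6]
width: 0.0
```

```bash
python3 ov2.py
python3 - <<'E'
from h import *
im=cv2.imread("pics/w8.png"); cv2.imwrite("pics/w10z.png",cv2.resize(im[170:350,240:400],None,fx=3.3,fy=3.3,interpolation=cv2.INTER_CUBIC))
print(get_obs()["wrist_force"])
E
```

```text
16.2 [ 569.14584477 -327.88054654  145.54046958]
[-0.20018183 -0.66909173 -0.5520122 ]
```

View pics/w10z.png

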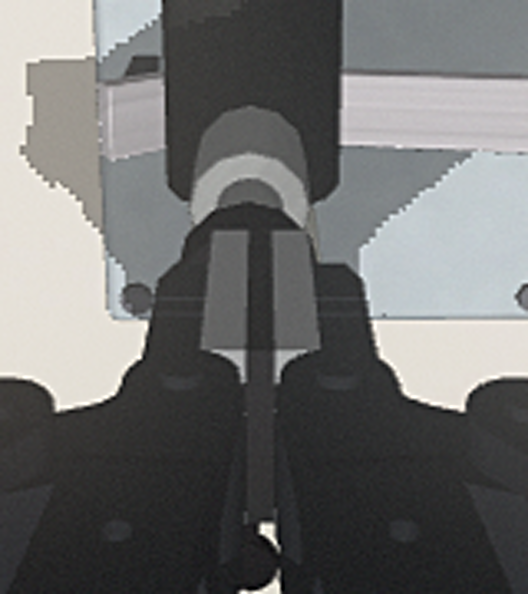

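jog_arm:
  deltas: "0 0 0.002 0 0 0; 0 0 0 0 0 0"

```text
time: 16.45
tool_pos: [569.5, -328.2, 144.1]
tcp_rot: [-0.114, 3.139, -0.0]
wrist_force: [0.3, 0.9, 1.4]
width: 0.001
```

jog_arm:
  deltas: "0 0 0.002 0 0 0; 0 0 0 0 0 0"

```text
time: 16.65
tool_pos: [569.5, -328.3, 142.1]
tcp_rot: [-0.114, 3.139, -0.0]
wrist_force: [0.1, 0.0, 1.1]
width: -0.0
```

jog_arm:
  deltas: "0 0 0.002 0 0 0; 0 0 0 0 0 0"

```text
time: 16.85
tool_pos: [569.5, -328.3, 140.0]
tcp_rot: [-0.114, 3.139, -0.0]
wrist_force: [-0.1, -0.5, 3.3]
width: -0.002
```

```bash
python3 ov2.py
python3 - <<'E'
from h import *
im=cv2.imread("pics/w8.png"); cv2.imwrite("pics/w11z.png",cv2.resize(im[150:350,220:420],None,fx=3,fy=3,interpolation=cv2.INTER_CUBIC))
im=snapshot("scene")[:,:,::-1]; cv2.imwrite("pics/s11.png",cv2.resize(im[195:275,365:445],None,fx=7.5,fy=7.5,interpolation=cv2.INTER_CUBIC))
print(get_obs()["wrist_force"])
E
```

```text
16.85 [ 569.51353095 -328.26119366  140.02719091]
[0.53545842 0.64337961 2.38599386]
```

View pics/w11z.png

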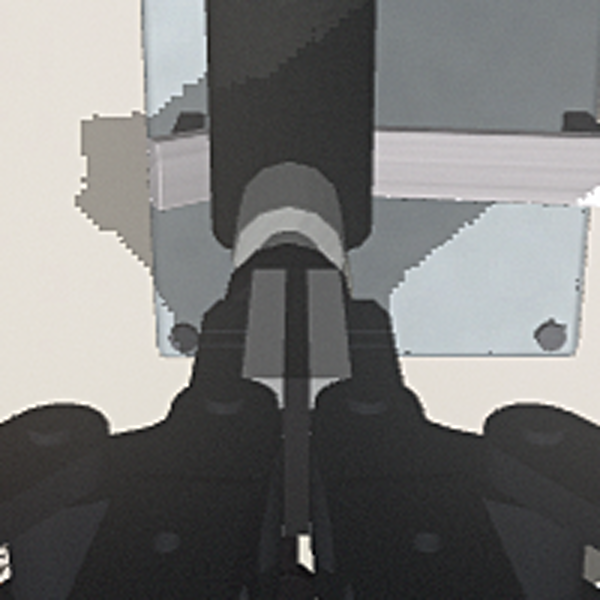

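View pics/s11.png

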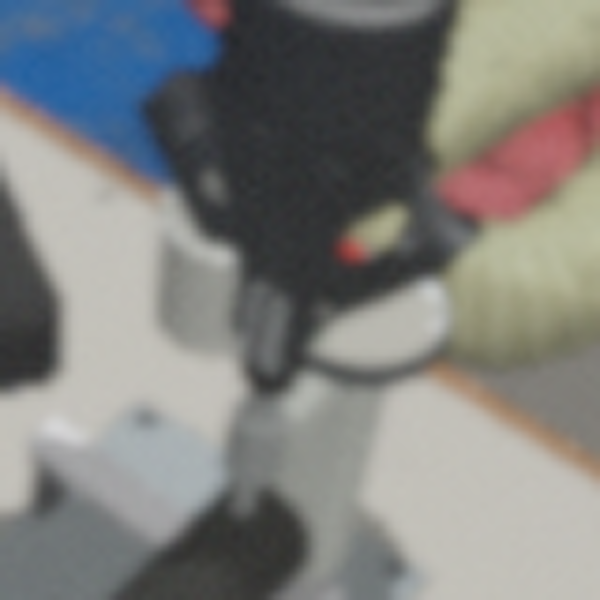

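jog_arm:
  deltas: "0 0 0.003 0 0 0; 0 0 0 0 0 0; 0 0 0 0 0 0"

```text
time: 17.25
tool_pos: [569.5, -328.3, 137.2]
tcp_rot: [-0.114, 3.139, -0.0]
wrist_force: [0.2, -0.0, 3.6]
width: 0.001
```

jog_arm:
  deltas: "0 0 0.003 0 0 0; 0 0 0 0 0 0; 0 0 0 0 0 0"

```text
time: 17.55
tool_pos: [569.5, -328.3, 134.1]
tcp_rot: [-0.114, 3.139, -0.0]
wrist_force: [-0.7, 0.1, 4.8]
width: -0.003
```

```bash
python3 ov2.py
python3 - <<'E'
from h import *
im=cv2.imread("pics/w8.png"); cv2.imwrite("pics/w12z.png",cv2.resize(im[150:350,220:420],None,fx=3,fy=3,interpolation=cv2.INTER_CUBIC))
im=snapshot("top")[:,:,::-1]; cv2.imwrite("pics/t12.png",cv2.resize(im[155:215,410:470],None,fx=8,fy=8,interpolation=cv2.INTER_CUBIC))
print(get_obs()["wrist_force"])
E
```

```text
17.55 [ 569.50309429 -328.27289603  134.14858457]
[ 0.80074072 -0.58979075  3.55759829]
```

View pics/w12z.png

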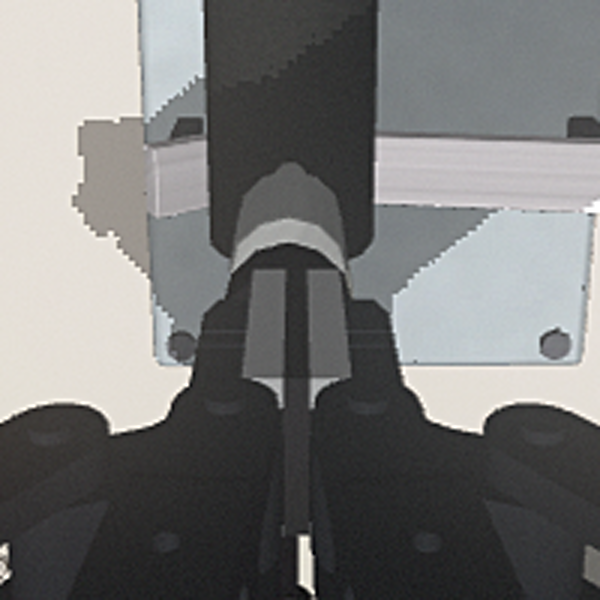

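View pics/t12.png

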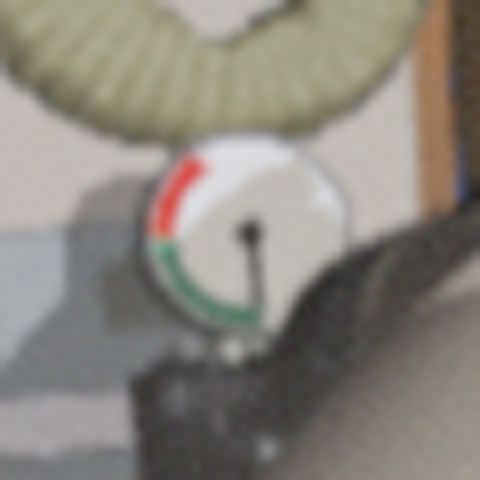

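Now the knob goes down with the fingers. Travel is about 7 mm, force about 4 N, and the needle is still at 0. Pressing on.

jog_arm:
  deltas: "0 0 0.003 0 0 0; 0 0 0 0 0 0; 0 0 0 0 0 0"

```text
time: 17.95
tool_pos: [569.5, -328.2, 131.2]
tcp_rot: [-0.114, 3.139, -0.0]
wrist_force: [0.6, -0.5, 3.8]
width: 0.004
```

jog_arm:
  deltas: "0 0 0.002 0 0 0; 0 0 0 0 0 0; 0 0 0 0 0 0"

```text
time: 18.25
tool_pos: [569.5, -328.2, 129.2]
tcp_rot: [-0.114, 3.139, -0.0]
wrist_force: [0.3, -0.2, 5.3]
width: 0.0
```

jog_arm:
  deltas: "0 0 0.001 0 0 0; 0 0 0 0 0 0; 0 0 0 0 0 0"

```text
time: 18.55
tool_pos: [569.5, -328.3, 128.4]
tcp_rot: [-0.114, 3.139, -0.0]
wrist_force: [-0.2, -0.2, 5.3]
width: 0.002
```

jog_arm:
  deltas: "0 0 0.001 0 0 0; 0 0 0 0 0 0; 0 0 0 0 0 0"

```text
time: 18.85
tool_pos: [569.5, -328.2, 127.4]
tcp_rot: [-0.114, 3.139, -0.0]
wrist_force: [-0.0, -0.6, 5.9]
width: 0.001
```

jog_arm:
  deltas: "0 0 0.0015 0 0 0; 0 0 0 0 0 0; 0 0 0 0 0 0"

```text
time: 19.15
tool_pos: [569.5, -328.3, 125.9]
tcp_rot: [-0.114, 3.139, -0.0]
wrist_force: [-0.3, -0.8, 7.1]
width: 0.002
```

jog_arm:
  deltas: "0 0 0.0015 0 0 0; 0 0 0 0 0 0; 0 0 0 0 0 0"

```text
time: 19.45
tool_pos: [569.6, -328.3, 124.6]
tcp_rot: [-0.114, 3.139, -0.0]
wrist_force: [0.3, -0.0, 6.2]
width: -0.005
```

jog_arm:
  deltas: "0 0 0.0015 0 0 0; 0 0 0 0 0 0; 0 0 0 0 0 0"

```text
time: 19.75
tool_pos: [569.6, -328.3, 123.8]
tcp_rot: [-0.114, 3.139, 0.0]
wrist_force: [-0.6, 1.6, 9.9]
width: 0.002
```

Run:
```python
from h import *
im=snapshot("top")[:,:,::-1]; cv2.imwrite("pics/t13.png",cv2.resize(im[155:215,410:470],None,fx=8,fy=8,interpolation=cv2.INTER_CUBIC))
print(get_obs()["wrist_force"])
```

```text
[-1.38060358  0.84179878 10.56778686]
```

View pics/t13.png

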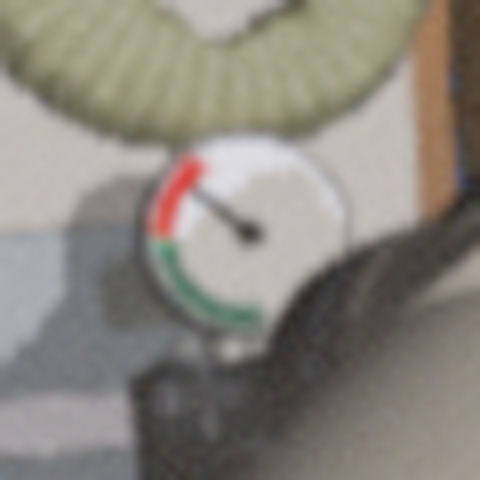

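The needle points into the red, at about 2.3 rad, with 10 N on the knob. I'll hold a moment, then release.

jog_arm:
  deltas: "0 0 0.0005 0 0 0; 0 0 0 0 0 0; 0 0 0 0 0 0; 0 0 0 0 0 0; 0 0 0 0 0 0; 0 0 0 0 0 0"

```text
time: 20.4
tool_pos: [569.6, -328.3, 123.6]
tcp_rot: [-0.114, 3.138, 0.001]
wrist_force: [-1.5, 1.3, 10.9]
width: -0.001
```

jog_arm:
  deltas: "0 0 -0.01 0 0 0; 0 0 -0.02 0 0 0; 0 0 -0.04 0 0 0; 0 0 -0.045 0 0 0; 0.02 0.02 -0.03 0 0 0; 0.02 0.02 0 0 0 0; 0.02 0.02 0 0 0 0; 0 0 0 0 0 0; 0 0 0 0 0 0"

```text
time: 21.3
tool_pos: [504.9, -271.7, 266.5]
tcp_rot: [0.116, -3.139, -0.002]
wrist_force: [-0.0, 0.5, -0.3]
width: 0.001
```

```bash
python3 ov2.py
python3 - <<'E'
from h import *
im=snapshot("top")[:,:,::-1]; cv2.imwrite("pics/t14.png",cv2.resize(im[155:215,410:470],None,fx=8,fy=8,interpolation=cv2.INTER_CUBIC))
print(get_obs()["joint_pos"])
E
```

```text
21.3 [ 504.94857617 -271.66113064  266.46369012]
[-0.32429392  0.34136323  0.96295983  1.66033159 -0.28924729  1.29282838
  2.3360406 ]
```

View pics/t14.png

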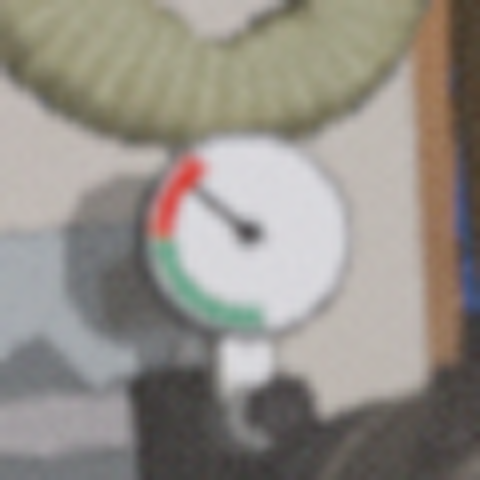

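View pics/w8o.png

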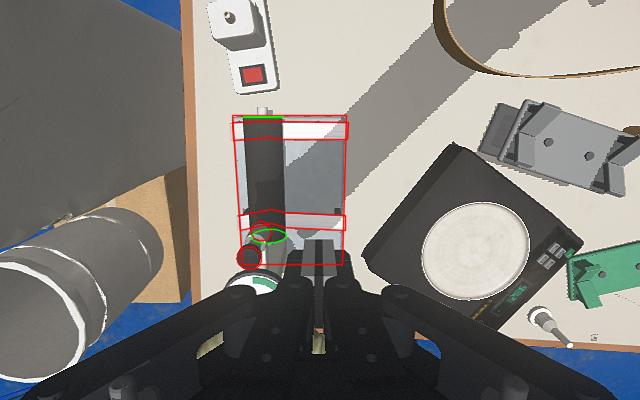

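The needle stays in the red, at about 2.3 rad from the top camera. The knob is back up at (248,257) and the roller is still seated, so the red rest is the target. Opening and regripping at x = -24.

Run:
```python
from h import *
f=tess((524,-331),4.2)
plan(f(-24,0,200),94.2)
```

```text
t=21.40 at [ 505.6 -272.7  266.6] yaw 94.19 tilt [-0.0006 -0.0003]  dist 89.9 ang 0.0
2 rows: [ 0.0049 -0.0298  0.0333] [-0.01 -0.02 -0.  ]
```

jog_arm:
  deltas: "0.003 -0.02 0.01 0 0 0; 0.003 -0.02 0.012 0 0 0; 0.0038 -0.0196 0.0145 0 0 0; 0 0 0.03 0 0 0; 0 0 0 0 0 0; 0 0 0 0 0 0"
  claw: 1

```text
time: 22.0
tool_pos: [499.9, -332.9, 200.2]
tcp_rot: [0.114, -3.138, -0.0]
wrist_force: [-0.7, 0.5, 0.8]
width: 0.992
```

```bash
python3 ov2.py
python3 - <<'E'
from h import *
f=tess((524,-331),4.2)
plan(f(-24,0,29),94.2)
E
```

```text
22.0 [ 499.9284887  -332.93123367  200.20101873]
t=22.05 at [ 500.5 -333.2  201.2] yaw 94.19 tilt [ 0.0003 -0.0008]  dist 172.2 ang 0.0
4 rows: [0.0001 0.0001 0.043 ] [-0.01  0.   -0.  ]
```

View pics/w8o.png

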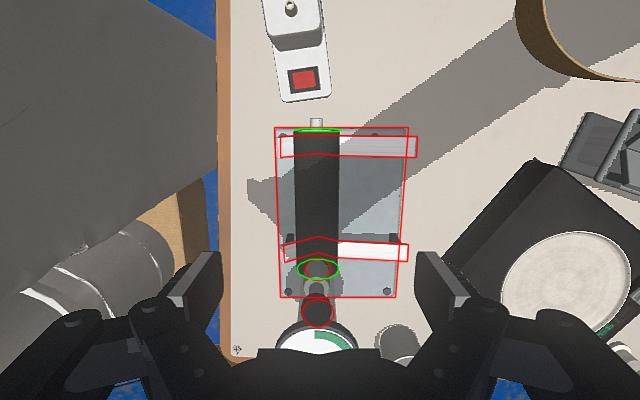

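The roller is centred at column 317 and the model matches, so I'm descending.

jog_arm:
  deltas: "0 0 0.04 0 0 0; 0 0 0.045 0 0 0; 0 0 0.04 0 0 0; 0 0 0.03 0 0 0; 0 0 0.01 0 0 0; 0 0 0 0 0 0; 0 0 0 0 0 0"

```text
time: 22.75
tool_pos: [501.4, -333.9, 37.7]
tcp_rot: [-0.115, 3.136, -0.003]
wrist_force: [0.9, 0.1, 0.4]
width: 1.003
```

```bash
python3 ov2.py
python3 - <<'E'
from h import *
f=tess((524,-331),4.2)
plan(f(-24,0,29),94.2); print(get_obs()["wrist_force"])
E
```

```text
22.75 [ 501.3707839  -333.87783259   37.65991525]
t=22.80 at [ 501.5 -334.    37.9] yaw 94.19 tilt [ 0.0037 -0.0021]  dist 9.1 ang 0.2
1 rows: [0.0013 0.0014 0.0089] [-0.13  0.2  -0.01]
[ 0.67971355 -0.33667813  0.41941023]
```

View pics/w8.png

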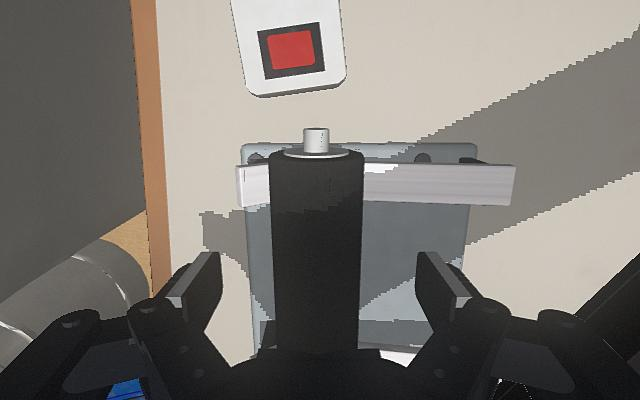

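jog_arm:
  deltas: "0.0013 0.001 0.007 -0.1 0.2 0; 0 0 0 0 0 0; 0 0 0 0 0 0"

```text
time: 23.1
tool_pos: [498.5, -331.8, 28.9]
tcp_rot: [0.114, -3.136, -0.003]
wrist_force: [0.2, -0.5, -0.9]
width: 0.997
```

jog_arm:
  deltas: "0 0 0 0 0 0; 0 0 0 0 0 0; 0 0 0 0 0 0; 0 0 0 0 0 0; 0 0 0 0 0 0; 0 0 0 0 0 0; 0 0 0 0 0 0; 0 0 0 0 0 0"
  claw: -1

```text
time: 23.9
tool_pos: [498.7, -335.2, 30.1]
tcp_rot: [0.112, -3.138, 0.005]
wrist_force: [-1.2, -3.7, 5.8]
width: 0.477
```

Run:
```python
from h import *
f=tess((524,-331),4.2)
plan(f(-24,0,37),94.2); print(get_obs()["wrist_force"])
```

```text
t=23.90 at [ 498.7 -335.2   30.1] yaw 94.10 tilt [-0.0013 -0.0035]  dist 7.4 ang 0.2
1 rows: [-0.0015  0.0023 -0.0069] [-0.2  -0.09 -0.1 ]
[-1.21120502 -3.67517651  5.83296692]
```

jog_arm:
  deltas: "0 0 -0.004 0 0 0; 0 0 -0.003 0 0 0; 0 0 0 0 0 0; 0 0 0 0 0 0"

```text
time: 24.3
tool_pos: [497.9, -330.5, 34.8]
tcp_rot: [0.115, -3.135, -0.006]
wrist_force: [0.6, -0.7, -3.5]
width: 0.48
```

```bash
python3 ov2.py
python3 - <<'E'
from h import *
f=tess((524,-331),4.2)
plan(f(-24,68,37+9.7),94.2); print(get_obs()["wrist_force"],get_obs()["width"])
E
```

```text
24.3 [ 497.93910276 -330.52993765   34.77882894]
t=24.35 at [ 498.  -330.7   34.8] yaw 94.21 tilt [-0.005   0.0033]  dist 66.9 ang 0.3
2 rows: [-0.0009  0.0329 -0.0059] [ 0.1  -0.13  0.  ]
[ 0.84732498  0.00486836 -4.57172325] 0.4770613014420855
```

View pics/w8o.png

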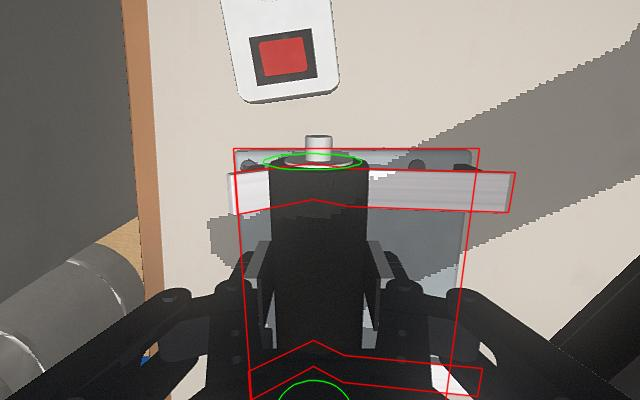

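The roller is lifted with its full weight held, its end at (318,160). Moving sideways along the rails now.

jog_arm:
  deltas: "0 0 -0.0025 0 0 0; 0 0.012 -0.002 0 0 0; 0 0.018 -0.003 0 0 0; 0 0.02 -0.003 0 0 0; 0 0.018 -0.003 0 0 0; 0 0 0 0 0 0; 0 0 0 0 0 0"

```text
time: 25.05
tool_pos: [493.7, -263.0, 49.3]
tcp_rot: [0.117, -3.136, -0.003]
wrist_force: [0.2, 0.7, -3.9]
width: 0.475
```

```bash
python3 ov2.py
python3 - <<'E'
from h import *
f=tess((524,-331),4.2)
plan(f(-24,68,120),94.2); print(get_obs()["wrist_force"],get_obs()["width"])
E
```

```text
25.05 [ 493.73258602 -262.97858608   49.30737663]
t=25.10 at [ 493.6 -264.    49.4] yaw 94.19 tilt [-0.0032  0.0012]  dist 70.6 ang 0.2
2 rows: [-0.0006 -0.0005 -0.0353] [ 0.04 -0.09 -0.  ]
[ 0.58126506 -0.22605332 -3.5011535 ] 0.48081647021710505
```

View pics/w8o.png

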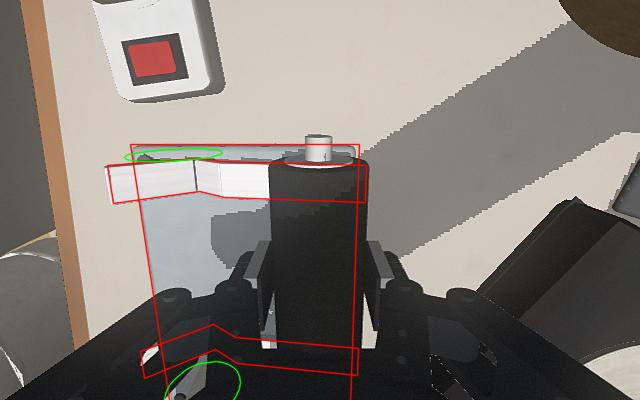

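Clear of the vee. Up, then over to a viewpoint beside the red rest.

jog_arm:
  deltas: "0 0 -0.02 0 0 0; 0 0 -0.04 0 0 0; 0 0 -0.045 0 0 0; 0 0 -0.045 0 0 0; 0 0 -0.045 0 0 0; 0 0 -0.045 0 0 0; 0 0 -0.01 0 0 0; 0 0 0 0 0 0"

```text
time: 25.9
tool_pos: [494.6, -265.9, 300.5]
tcp_rot: [0.112, -3.139, -0.001]
wrist_force: [0.0, -0.3, -4.6]
width: 0.481
```

```bash
python3 ov2.py
python3 - <<'E'
from h import *
plan([490,310,300],17,n=16)
o=get_obs();Tm=R.from_rotvec(o["tcp_rot"]).as_matrix()
for x in (44,48,52):
  for z in (-20,-25,-30): print(x,z,[proj("wrist",o["tool_pos"]+Tm@np.array(q),o).round(1).tolist() for q in ([x,0,z-22],[x,22,z],[x+12,0,z-6],[x+12,0,z+6])])
im=cv2.imread("pics/w8.png"); cv2.imwrite("pics/w15z.png",cv2.resize(im[110:290,230:410],None,fx=3.3,fy=3.3,interpolation=cv2.INTER_CUBIC))
E
```

```text
25.9 [ 494.64657107 -265.8607436   300.53429176]
t=25.95 at [ 493.7 -264.7  298.4] yaw 94.11 tilt [-0.0043  0.0023]  dist 574.7 ang 77.1
16 rows: [ 0.0208  0.0327 -0.    ] [-0.   -0.02  4.82]
44 -20 [[[317.5, 176.7]], [[366.8, 166.3]], [[317.6, 140.6]], [[317.7, 137.8]]]
44 -25 [[[317.5, 179.5]], [[368.5, 168.4]], [[317.6, 141.9]], [[317.7, 138.9]]]
44 -30 [[[317.5, 182.7]], [[370.2, 170.6]], [[317.6, 143.3]], [[317.6, 140.1]]]
48 -20 [[[317.5, 166.3]], [[367.2, 157.4]], [[317.6, 130.9]], [[317.7, 128.8]]]
48 -25 [[[317.5, 168.8]], [[368.9, 159.2]], [[317.6, 131.8]], [[317.7, 129.6]]]
48 -30 [[[317.5, 171.5]], [[370.7, 161.1]], [[317.6, 132.9]], [[317.6, 130.5]]]
52 -20 [[[317.5, 155.8]], [[367.6, 148.3]], [[317.6, 121.0]], [[317.7, 119.7]]]
52 -25 [[[317.5, 157.9]], [[369.3, 149.8]], [[317.6, 121.6]], [[317.7, 120.2]]]
52 -30 [[[317.5, 160.2]], [[371.1, 151.5]], [[317.6, 122.3]], [[317.6, 120.8]]]
```

View pics/w15z.png

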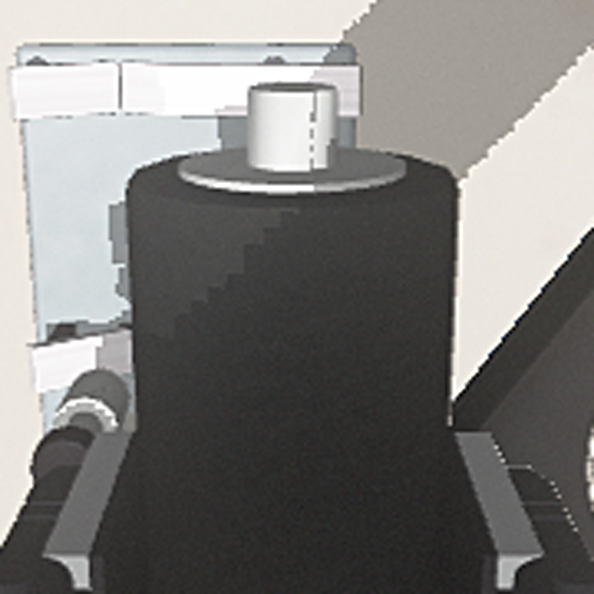

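The near end matches x=46 in the tool, so the roller's middle is at tool x≈-26 with no clear tilt. Travelling to the red rest.

jog_arm:
  deltas: "0.0208 0.0327 0 0 0 4.82; 0.0208 0.0327 0 0 0 4.82; 0.0208 0.0327 0 0 0 4.82; 0.0208 0.0327 0 0 0 4.82; 0.0208 0.0327 0 0 0 4.82; 0.0208 0.0327 0 0 0 4.82; 0.0208 0.0327 0 0 0 4.82; 0.0208 0.0327 0 0 0 4.82"

```text
time: 26.75
tool_pos: [389.5, 9.5, 298.1]
tcp_rot: [-0.884, -3.004, 0.0]
wrist_force: [1.7, 0.5, -4.1]
width: 0.475
```

jog_arm:
  deltas: "0.0208 0.0327 0 0 0 4.82; 0.0208 0.0327 0 0 0 4.82; 0.0208 0.0327 0 0 0 4.82; 0.0208 0.0327 0 0 0 4.82; 0.0208 0.0327 0 0 0 4.82; 0.0208 0.0327 0 0 0 4.82; 0.0208 0.0327 0 0 0 4.82; 0.0208 0.0327 0 0 0 4.82; 0 0 0 0 0 0; 0 0 0 0 0 0"

```text
time: 27.75
tool_pos: [479.9, 299.0, 297.0]
tcp_rot: [-1.822, -2.55, 0.013]
wrist_force: [0.5, -2.1, -4.2]
width: 0.479
```

Run:
```python
from h import *
o=get_obs(); print(o["tool_pos"].tolist(),o["tcp_rot"].tolist(),o["time"],o["joint_pos"],o["width"])
im=snapshot("wrist"); cv2.imwrite("pics/w16.png",im[:,:,::-1])
for q in tip_of("wrist","rest_red")[:2]: print(q,atz("wrist",q["at"],0,o))
for q in outline_of("wrist","rest_red")[:1]:
    m=q["mask"];ys,xs=np.nonzero(m); print(q["p"],q["bbox"])
    rect=cv2.minAreaRect(np.c_[xs,ys].astype(np.float32)); b=cv2.boxPoints(rect)
    w=np.array([atz("wrist",x,8,o)[:2] for x in b]); print(rect,w.mean(0), [np.degrees(np.arctan2(*(w[(i+1)%4]-w[i])[::-1])) for i in range(4)])
```

```text
[479.87993393855197, 299.0047536765583, 297.0401550751358] [-1.8217910981509875, -2.5502794210514708, 0.012599819581069874] 27.75 [-0.97890359  0.21241015  0.41954641  1.61710345 -0.09228917  1.34123846
 -0.2155775 ] 0.4794386618115351
{'at': [422.3, 157.7], 'p': 0.87} [616.09310539 344.41320768   0.        ]
0.74 [393.3, 104.1, 460.2, 212.1]
((425.67242431640625, 157.43106079101562), (59.04534149169922, 104.8864517211914), 4.763641834259033) [618.73611637 343.62304116] [np.float64(107.9479908187171), np.float64(14.389746347690375), np.float64(-69.20599047006569), np.float64(-165.83157956927994)]
```

View pics/w16.png

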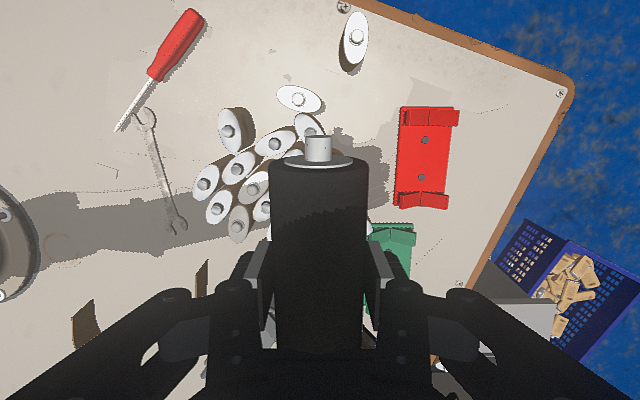

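The red rest shows clearly at (425,157). I'll fit its model to the red mask.

```bash
cat > fitrest.py <<'E'
from h import *
from scipy.optimize import minimize
def polys(cx,cy,th):
    f=tess((cx,cy),th); H=[]
    H.append([f(x,y,z) for x in(-70,70) for y in(-36,36) for z in(0,8)])
    for s in (-1,1):
        for sy in (-1,1):
            H.append([f(s*x,sy*y,z) for x in (46,66) for y,z in((0,8),(0,14.04),(29.9,35),(36,35),(36,8))])
    return H
def render(cx,cy,th,o,S,off,shape,cam="wrist"):
    m=np.zeros(shape,np.uint8)
    for h in polys(cx,cy,th):
        p=((proj(cam,h,o)-off)*S).astype(np.float32); cv2.fillConvexPoly(m,(cv2.convexHull(p)*16).astype(np.int32),1,cv2.LINE_8,4)
    return m
def fit(im,o,x0,box,out,cam="wrist",keep=None):
    l,t,r,b=box;S=4;off=np.array([l,t])
    z=cv2.resize(im[t:b,l:r],None,fx=S,fy=S,interpolation=cv2.INTER_CUBIC)
    hsv=cv2.cvtColor(z,cv2.COLOR_BGR2HSV); m=((hsv[...,1]>140)&((hsv[...,0]<8)|(hsv[...,0]>172))&(hsv[...,2]>60)).astype(np.uint8)
    m=cv2.morphologyEx(m,cv2.MORPH_CLOSE,np.ones((25,25)))
    n,lab,st,_=cv2.connectedComponentsWithStats(m); m=(lab==1+np.argmax(st[1:,4])).astype(np.uint8)
    if keep is not None: m=m*keep
    def c(p):
        q=render(*p,o,S,off,m.shape,cam); 
        if keep is not None:q=q*keep
        return 1-(q&m).sum()/max(1,(q|m).sum())
    best=minimize(c,x0,method="Nelder-Mead",options=dict(initial_simplex=np.array(x0)+np.array([[0,0,0],[5,0,0],[0,5,0],[0,0,3]]),xatol=.02,fatol=1e-5))
    q=render(*best.x,o,S,off,m.shape,cam)
    cs,_=cv2.findContours(q,cv2.RETR_EXTERNAL,cv2.CHAIN_APPROX_NONE); cv2.drawContours(z,cs,-1,(255,255,0),1)
    cs,_=cv2.findContours(m,cv2.RETR_EXTERNAL,cv2.CHAIN_APPROX_NONE); cv2.drawContours(z,cs,-1,(0,255,0),1)
    cv2.imwrite(out,z); print(best.x.round(2),round(best.fun,4)); return best.x
E
python3 - <<'E'
from fitrest import *
o=get_obs(); print(o["tool_pos"])
im=snapshot("wrist")[:,:,::-1].copy()
fit(im,o,[614,345,107.],(380,90,480,225),"pics/fr.png")
ot=None; w1=np.load("w1.npy"); o1=dict(tool_pos=w1[:3],tcp_rot=w1[3:])
fit(cv2.imread("pics/w1.png"),o1,[614,345,107.],(325,45,405,160),"pics/fr1.png")
it=cv2.imread("pics/top0.png"); fit(it,None,[614,345,107.],(175,170,240,225),"pics/fr2.png","top")
E
```

```text
[480.59564289 297.61361271 299.64539622]
[613.98 343.21 108.8 ] 0.0679
[614.88 342.75 108.32] 0.0572
[613.53 341.69 112.16] 0.305
```

View pics/fr.png

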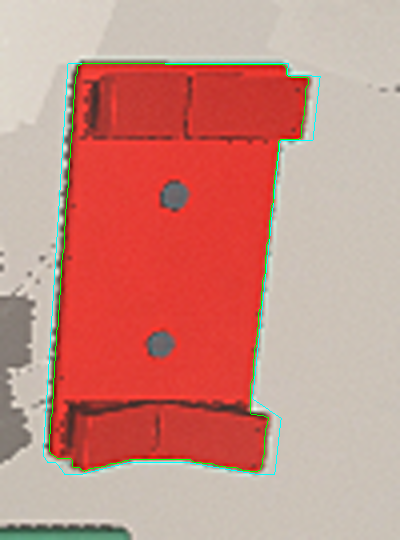

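```bash
sed -i 's/(36,35),(36,8)/(HW,35),(HW,8)/; s/^def polys/HW=36\ndef polys/' fitrest.py
python3 - <<'E'
import fitrest
from fitrest import *
o=get_obs(); print(o["tool_pos"],o["tcp_rot"])
im=snapshot("wrist")[:,:,::-1].copy()
w1=np.load("w1.npy"); o1=dict(tool_pos=w1[:3],tcp_rot=w1[3:])
for h in (30.,31.5,33):
    fitrest.HW=h
    fit(im,o,[614,345,107.],(380,90,480,225),"pics/fr_%d.png"%h)
    fit(cv2.imread("pics/w1.png"),o1,[614,345,107.],(325,45,405,160),"pics/fr1_%d.png"%h)
E
```

```text
[480.72030058 297.80926144 300.24475474] [-1.8255236  -2.54834758  0.00340085]
[615.84 343.64 108.45] 0.0405
[616.04 343.1  108.47] 0.0356
[615.22 343.34 108.47] 0.0462
[615.58 343.04 108.15] 0.0368
[614.2  343.3  108.81] 0.0519
[614.41 342.76 108.07] 0.0419
```

View pics/fr_31.png

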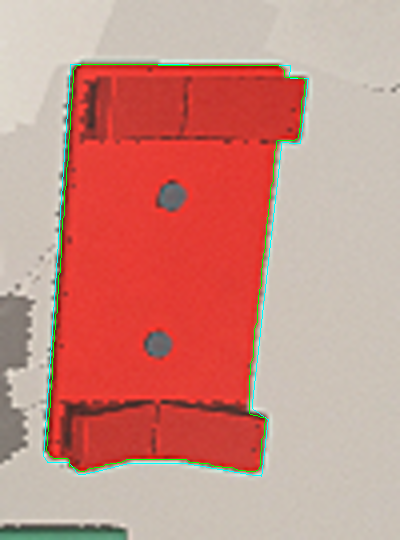

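Run:
```python
from h import *
o=get_obs()
for uv in ((297,98),(277,142),(308,125),(355,38),(370,225)):
    print(uv,atz("wrist",uv,90,o).round())
p=np.array([607.2,367.9,100]); plan(p,18.4)
plan([607.2,367.9,300],18.4)
ps=np.radians(18.4); t=np.array([np.cos(ps),np.sin(ps)])
print("fingers",p[:2]-57*t,p[:2]+57*t)
```

```text
(297, 98) [432. 364.  90.]
(277, 142) [425. 311.  90.]
(308, 125) [453. 341.  90.]
(355, 38) [471. 441.  90.]
(370, 225) [562. 252.  90.]
t=28.00 at [480.9 298.1 300.7] yaw 18.78 tilt [-0.0062  0.003 ]  dist 247.2 ang 0.5
6 rows: [0.0042 0.0238 0.0334] [-0.05 -0.05  0.06]
t=28.00 at [480.9 298.1 300.7] yaw 18.78 tilt [-0.0062  0.003 ]  dist 144.3 ang 0.5
4 rows: [0.0064 0.0355 0.0001] [-0.07 -0.07  0.09]
fingers [553.11406734 349.90800489] [661.28593266 385.89199511]
```

jog_arm:
  deltas: "0.0064 0.0355 0 -0.07 -0.07 0.09; 0.0064 0.0355 0 -0.07 -0.07 0.09; 0.0064 0.0355 0 -0.07 -0.07 0.09; 0.0064 0.0355 0 -0.07 -0.07 0.09; 0 0 0.04 0 0 0; 0 0 0.045 0 0 0; 0 0 0.045 0 0 0; 0 0 0.045 0 0 0; 0 0 0.02 0 0 0; 0 0 0 0 0 0"

```text
time: 29.0
tool_pos: [604.2, 367.5, 101.2]
tcp_rot: [-1.834, -2.547, 0.012]
wrist_force: [-1.3, -0.2, -5.5]
width: 0.483
```

jog_arm:
  deltas: "0 0 0 0 0 0; 0 0 0 0 0 0"

```text
time: 29.2
tool_pos: [609.5, 369.9, 108.7]
tcp_rot: [1.834, 2.547, 0.008]
wrist_force: [-0.2, -0.1, -4.3]
width: 0.479
```

Run:
```python
from h import *
o=get_obs(); print(o["wrist_force"],o["width"])
plan([607.2,367.9,60],18.4)
im=snapshot("wrist")[:,:,::-1].copy(); cv2.imwrite("pics/w17.png",im)
import fitrest
f=tess((615.4,343.2),108.4)
for h in [[f(x,y,8) for x,y in((-70,-36),(70,-36),(70,36),(-70,36),(-70,-36))],*[[f(x,-29.9,35),f(x,0,14),f(x,29.9,35)] for x in(-66,-46,46,66)]]:
    cv2.polylines(im,[proj("wrist",h,o).astype(np.int32)],False,(255,255,0),1,cv2.LINE_AA)
cv2.imwrite("pics/w17o.png",im)
s=snapshot("scene")[:,:,::-1]; cv2.imwrite("pics/s17.png",cv2.resize(s[120:220,200:330],None,fx=5.5,fy=5.5,interpolation=cv2.INTER_CUBIC))
```

```text
[-0.15513305 -0.08010726 -4.33029251] 0.47926212616308633
t=29.20 at [609.5 369.9 108.7] yaw 18.49 tilt [0.0051 0.0027]  dist 48.8 ang 0.3
2 rows: [-0.0006 -0.0015  0.0244] [ 0.16 -0.03  0.04]
```

View pics/w17o.png

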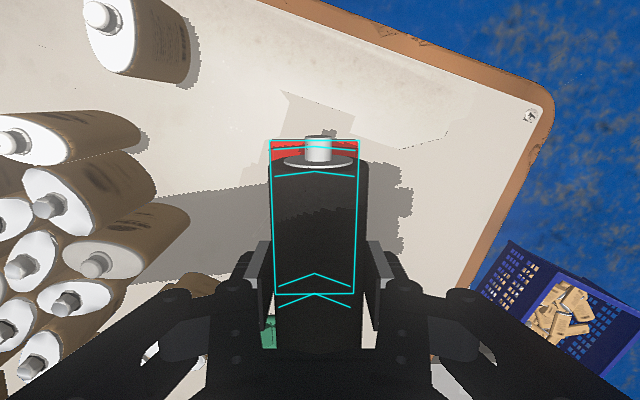

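View pics/s17.png

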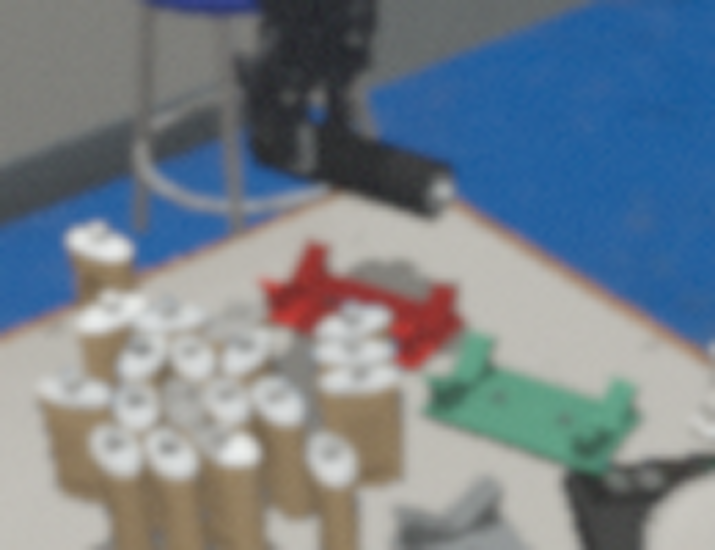

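jog_arm:
  deltas: "0 0 0.02 0 0 0; 0 0 0.02 0 0 0; 0 0 0 0 0 0; 0 0 0 0 0 0; 0 0 0 0 0 0; 0 0 0 0 0 0; 0 0 0 0 0 0"

```text
time: 30.0
tool_pos: [608.3, 369.5, 66.9]
tcp_rot: [1.835, 2.549, 0.003]
wrist_force: [-0.2, -0.2, -5.2]
width: 0.481
```

Run:
```python
from h import *
plan([607.2,367.9,30],18.4)
snapshot("wrist");plan([607.2,367.9,30],18.4)
im=snapshot("wrist")[:,:,::-1].copy(); 
o=get_obs()
f=tess((615.4,343.2),108.4)
for h in [[f(x,y,8) for x,y in((-70,-36),(70,-36),(70,36),(-70,36),(-70,-36))],*[[f(x,-29.9,35),f(x,0,14),f(x,29.9,35)] for x in(-66,-46,46,66)]]:
    cv2.polylines(im,[proj("wrist",h,o).astype(np.int32)],False,(255,255,0),1,cv2.LINE_AA)
cv2.imwrite("pics/w18o.png",im)
```

```text
t=30.00 at [608.3 369.5  66.9] yaw 18.50 tilt [0.0023 0.0009]  dist 36.9 ang 0.2
1 rows: [-0.0012 -0.0016  0.0369] [ 0.14 -0.01  0.1 ]
t=30.05 at [608.1 369.4  66.6] yaw 18.50 tilt [0.0019 0.0007]  dist 36.6 ang 0.2
1 rows: [-0.0012 -0.0014  0.0366] [ 0.11 -0.    0.1 ]
```

View pics/w18o.png

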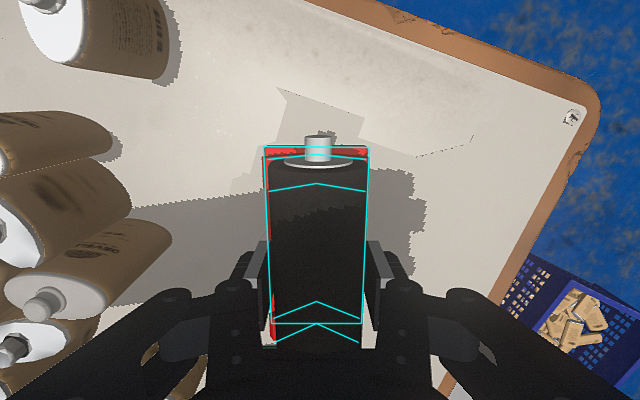

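The overlay and the red strip agree, and the roller is over the rest. Going down.

jog_arm:
  deltas: "-0.001 -0.001 0.018 0 0 0; 0 0 0.016 0 0 0; 0 0 0.008 0 0 0; 0 0 0 0 0 0; 0 0 0 0 0 0; 0 0 0 0 0 0"

```text
time: 30.7
tool_pos: [607.8, 368.3, 24.6]
tcp_rot: [1.835, 2.548, 0.003]
wrist_force: [0.5, -0.5, -4.2]
width: 0.475
```

jog_arm:
  deltas: "0 0 0.002 0 0 0; 0 0 0 0 0 0; 0 0 0 0 0 0"

```text
time: 31.0
tool_pos: [607.1, 368.0, 21.9]
tcp_rot: [1.835, 2.549, 0.001]
wrist_force: [-0.1, -0.4, -4.4]
width: 0.48
```

jog_arm:
  deltas: "0 0 0.0015 0 0 0; 0 0 0 0 0 0; 0 0 0 0 0 0"

```text
time: 31.3
tool_pos: [607.0, 367.9, 20.1]
tcp_rot: [1.835, 2.549, 0.0]
wrist_force: [-0.2, 0.5, -3.3]
width: 0.481
```

jog_arm:
  deltas: "0 0 0.001 0 0 0; 0 0 0 0 0 0; 0 0 0 0 0 0"

```text
time: 31.6
tool_pos: [607.0, 368.0, 19.3]
tcp_rot: [1.835, 2.549, 0.001]
wrist_force: [-0.4, 0.6, -3.9]
width: 0.478
```

jog_arm:
  deltas: "0 0 0.001 0 0 0; 0 0 0 0 0 0; 0 0 0 0 0 0"

```text
time: 31.9
tool_pos: [607.0, 368.2, 18.6]
tcp_rot: [1.835, 2.549, 0.001]
wrist_force: [-0.8, -0.0, -1.5]
width: 0.48
```

jog_arm:
  deltas: "0 0 0.001 0 0 0; 0 0 0 0 0 0; 0 0 0 0 0 0"

```text
time: 32.2
tool_pos: [607.0, 368.2, 18.4]
tcp_rot: [1.835, 2.55, 0.001]
wrist_force: [-4.2, -0.4, 5.4]
width: 0.479
```

Run:
```python
from h import *
o=get_obs();print(o["wrist_force"],o["torque"])
s=snapshot("scene")[:,:,::-1]; cv2.imwrite("pics/s19.png",cv2.resize(s[140:210,220:320],None,fx=7,fy=7,interpolation=cv2.INTER_CUBIC))
```

```text
[-4.21736817 -0.41161024  5.42046267] [-0.18383557  0.90131275 -0.03509891]
```

View pics/s19.png

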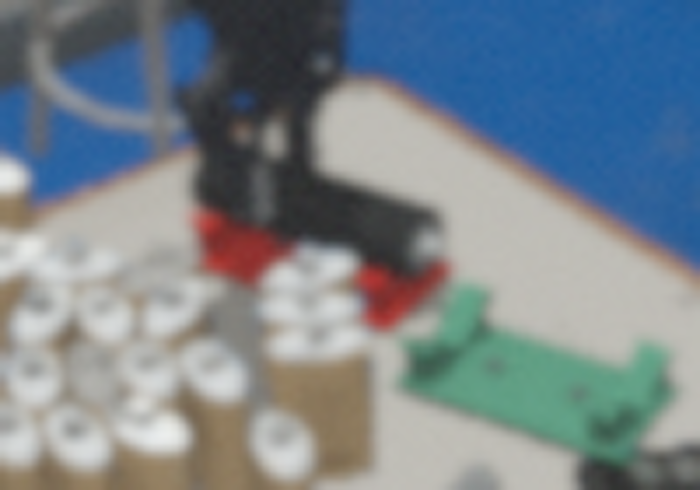

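The roller is in the vee, and its wall pushes toward -x. I'll ease the tool that way.

jog_arm:
  deltas: "0 -0.001 0 0 0 0; 0 0 0 0 0 0; 0 0 0 0 0 0"

```text
time: 32.55
tool_pos: [607.0, 368.2, 18.4]
tcp_rot: [1.835, 2.549, 0.004]
wrist_force: [-2.7, 0.2, 5.3]
width: 0.475
```

jog_arm:
  deltas: "0 -0.001 0 0 0 0; 0 0 0 0 0 0; 0 0 0 0 0 0"

```text
time: 32.85
tool_pos: [606.9, 368.1, 18.3]
tcp_rot: [1.834, 2.547, 0.006]
wrist_force: [0.6, 1.6, 5.6]
width: 0.477
```

Lateral force is near zero, so it is seated between both walls. Opening now.

jog_arm:
  deltas: "0 0 -0.0008 0 0 0; 0 0 0 0 0 0; 0 0 0 0 0 0"

```text
time: 33.15
tool_pos: [606.7, 367.9, 18.4]
tcp_rot: [1.835, 2.547, 0.005]
wrist_force: [4.1, 2.6, 0.9]
width: 0.48
```

jog_arm:
  deltas: "0 0 0 0 0 0; 0 0 0 0 0 0; 0 0 0 0 0 0; 0 0 0 0 0 0; 0 0 0 0 0 0; 0 0 0 0 0 0"
  claw: 1

```text
time: 33.75
tool_pos: [605.0, 367.2, 17.9]
tcp_rot: [1.835, 2.549, 0.0]
wrist_force: [0.4, -0.5, -0.3]
width: 0.998
```

Run:
```python
from h import *
o=get_obs();print(o["wrist_force"],o["width"])
cv2.imwrite("pics/w20.png",snapshot("wrist")[:,:,::-1])
```

```text
[ 0.41502719 -0.49971386 -0.25525534] 0.9979964931814911
```

View pics/w20.png

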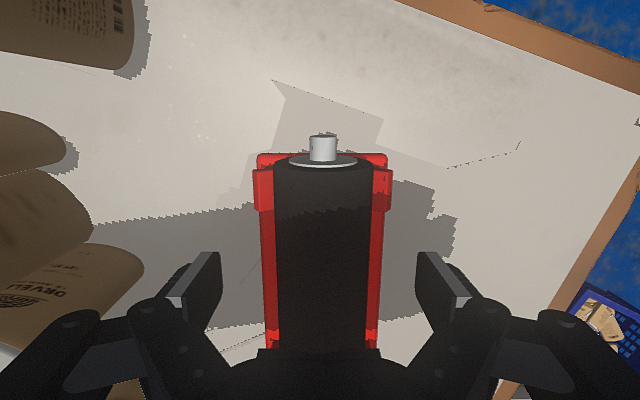

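The roller lies symmetrically in the red rest and both fingers are clear of it. Raising straight up, then a last check.

jog_arm:
  deltas: "0 0 -0.02 0 0 0; 0 0 -0.04 0 0 0; 0 0 -0.045 0 0 0; 0 0 -0.045 0 0 0; 0 0 -0.045 0 0 0; 0 0 -0.045 0 0 0; 0 0 0 0 0 0; 0 0 0 0 0 0; 0 0 0 0 0 0; 0 0 0 0 0 0"

```text
time: 34.8
tool_pos: [603.9, 367.0, 255.8]
tcp_rot: [-1.835, -2.549, 0.005]
wrist_force: [-1.1, 0.6, 0.2]
width: 0.999
```

Run:
```python
from h import *
o=get_obs();print(o["time"],o["tool_pos"],o["wrist_force"])
im=snapshot("wrist")[:,:,::-1].copy()
f=tess((615.4,343.2),108.4);t=np.linspace(0,2*np.pi,40)
for h in [[f(x,y,8) for x,y in((-70,-36),(70,-36),(70,36),(-70,36),(-70,-36))],[f(84,0,46.9),f(-84,0,46.9)],*[[f(x,22*np.cos(a),40.9+22*np.sin(a)) for a in t] for x in(-72,72)]]:
    cv2.polylines(im,[proj("wrist",h,o).astype(np.int32)],False,(255,255,0),1,cv2.LINE_AA)
cv2.imwrite("pics/w21.png",im)
for q in tip_of("wrist","roller")[:1]: 
    X=atz("wrist",q["at"],40.9,o); u=f(1,0,0)-f(0,0,0);v=f(0,1,0)-f(0,0,0); d=X-f(0,0,40.9); print(q,X,"rel",d@u,d@v)
s=snapshot("top")[:,:,::-1]; cv2.imwrite("pics/t21.png",cv2.resize(s[140:270,150:480],None,fx=2.4,fy=2.4,interpolation=cv2.INTER_CUBIC))
```

```text
34.8 [603.94190816 366.97295589 255.81457794] [-1.09938474  0.6251415   0.20805099]
{'at': [318.2, 187.4], 'p': 0.65} [610.92561774 342.92053316  40.9       ] rel 1.147155072583853 4.3338474329756735
```

View pics/w21.png

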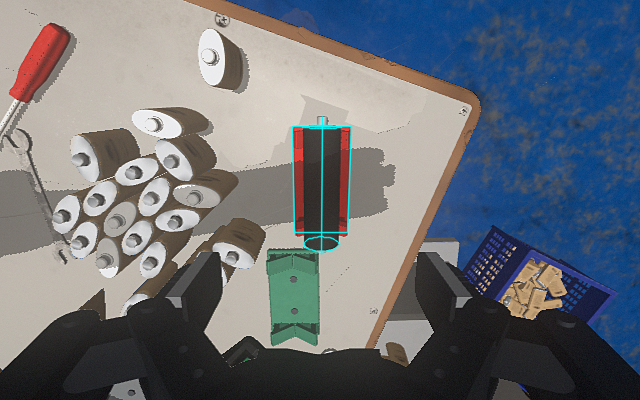

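View pics/t21.png

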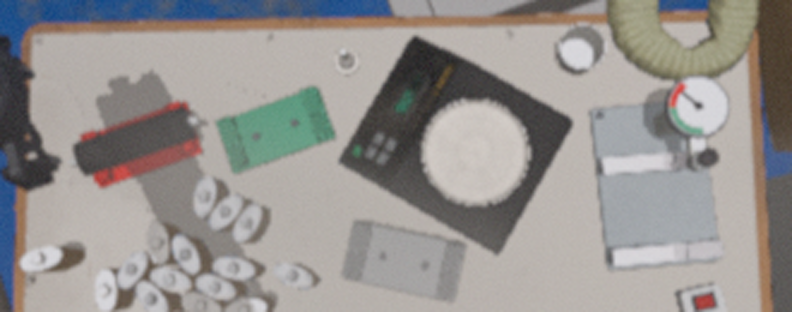

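The roller matches the seated model in the red rest, with red margins 294–304 and 339–350 on either side. The needle is in the red, the knob is up, and the bystanders stand where they were. Handing in.

```bash
python3 -c "
from rig import *
print(close_job())"
```

```text
the job is handed in; nothing more can be done
None
```

The roller was tested, read soft, and now lies let go in the red rest; I handed the job in at about 35 s, and no verdict was reported.

- **Roll into the vee:** I let the roller go on the rails, and the open finger held it back until I raised it. It then rolled into the vee by itself, and the picture matched the seated model.
- **Pressing the knob:** The knob met the fingers about 25 mm lower in TCP height than expected. I pressed on in small steps until it came up firm at about 10–11 N. After I let go, the knob sprang back to its top.
- **Dial:** The needle stopped at about 2.3 rad, in the red, and stayed there.
- **Placing:** I set the roller down in the red rest by feel, easing off until the sideways force was about zero, then opened the fingers.

**Last checks:**
- The wrist picture shows the roller in line with the seated model, with even red margins on both sides.
- The wrist force is about zero and the arm is well above everything.
- In the top picture the bottle and the other bystanders look where they were at the start.

**One disagreement:** the network's point for the roller's middle was 4.3 mm off across the vee, just over the 4 mm limit. I put this down to network noise, because it did not fit the picture or the even seating.

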